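# Prop the engraver's guard and take out the cradle

### The job

Raise the bench engraver's amber guard right up without letting it drop, swing the prop stay on the machine's right-hand wall up until its fork stands under the peg on the guard's edge, then lower the guard on to it and press it down firmly so that the peg is fully home in the stay's fork. Then reach in under the propped guard, take the open channel-shaped cradle and set it down, not dropped, upright on its base in the open tray. Leave the guard propped, and leave the solid block on the bed and the other things on the bench where they are.

Things in the scene. Friction and masses are not known exactly. Their poses are not given: they have to be found in the camera images.
- engraver: the bench laser engraver, fixed. Origin: centre of its underside; x points to its back, y to its left, z up. Base x -130 to +140 mm, 318 mm wide. Open at the front; side walls 6 mm thick at y = +-156 mm (x -112 to +138 mm, up to z = 118 mm), a back wall 112 mm high. Guard hinge line along y at x = 110, z = 125 mm; the stay is on the outside of the right-hand (-y) wall.
- bed (a point): centre of the engraver's flat work bed: engraver x = -6 mm, y = 0, z = 50 mm. The bed is 232 mm (x) x 300 mm (y). Above its back part stands the parked gantry: a beam across at engraver x = 76 to 94 mm, z = 94 to 112 mm, and in its middle the laser head (x 45 to 79 mm, y +-22 mm, z from 64 mm up).
- guard_angle (a joint): opening angle of the amber guard flap (rad): 0 shut and level, grows as its front edge rises, stop at 1.13. 0.5 kg. Its stiff hinge (0.5 N m of friction) holds it where it is left only above about 0.7 rad, and yields to a few newtons pushed down on the handle; lower it falls shut. Seated on the stay it stands at 0.87 to 0.90 and the hinge yields no more.
- guard: the amber guard flap of tinted acrylic in an aluminium frame, with lip, handle and peg. Origin on its hinge axis, mid-width; shut, its frame is parallel to the engraver's; it turns about y. The pane lies in its x-y plane from x = 0 to -220 mm.
- guard_hinge (a point): point on the guard's hinge axis, mid-width; the axis is the engraver's y. Does not move.
- guard_handle (a point): middle of the guard's handle, a round bar of 10 mm diameter and 110 mm length along the engraver's y, held by two end posts 41 mm in front of the lip (free gap behind the bar 36 mm). Shut: 262 mm in front of and 17 mm below the hinge axis; turns with the guard.
- guard_lip (a point): centre of the outer face of the lip along the guard's front edge (36 mm x 300 mm; handle posts 55 mm to either side). The flap is 220 mm from hinge to front edge, 300 mm wide, 5 mm thick; shut, the lip hangs 34 mm below the front edge and this face looks at the robot; open, the lip juts towards the robot over the bed (propped, its tip is at engraver x = -62, z = 268 mm).
- guard_peg (a point): steel peg of 10 mm diameter that sticks out 30 mm from the guard's right-hand edge, along the engraver's y; origin on its axis, in the plane of the stay's head, 130 mm from the hinge axis. Turns with the guard.
- stay_angle (a joint): angle of the prop stay (rad): 0 lying level, pointing to the front; grows as it swings up and back about the engraver's y; 1.57 upright; range 0 to 1.8. A snug pivot (0.2 N m of friction) holds it anywhere. With the guard at its stop the short horn passes 8 mm below the peg and the tall horn meets it at about 1.6; as the guard is pressed down it goes forward to 1.44, seated.
- stay: the prop stay: flat steel bar 14 mm x 10 mm with cross grip and forked head. Origin on its pivot; -x of its frame points out along the bar; it turns about y.
- stay_pivot (a point): point on the stay's pivot axis: engraver x = 50 mm, y = -170 mm, z = 50 mm. Does not move.
- stay_grip (a point): grip point of the stay: the middle of a round rubber cross grip of 14 mm diameter, 72 mm long along the engraver's y, that sticks out to the right of the stay, 125 mm from the pivot. The grip point is 62 mm outboard of the flat bar of the stay. Moves with the stay.
- stay_fork (a point): in the forked steel head at the end of the stay (12 mm wide along y, 26 mm across): where the axis of the seated peg lies, 176 mm from the pivot and between two horns 13 mm apart. The short horn (back side) ends 3 mm beyond the origin, the tall one (front side) 24 mm beyond it.
- cradle: the part to take: aluminium U-channel, open at the top, 90 mm long (its x) x 50 mm wide (y) x 45 mm high, walls and base 5 mm, about 0.16 kg; origin at the centre of its underside. Lies on the bed, length about along the engraver's x, left or right of the middle. Grip it across its 50 mm width.
- block: plain solid aluminium block 90 x 50 x 24 mm, no trough, beside the cradle on the bed; not to be moved. Origin at the centre of its underside.
- tray: open sheet-steel tray, fixed, 220 mm (x) x 150 mm (y) outside, walls 3 mm thick and 35 mm high, inner floor at z = 3 mm; origin at the centre of its underside.
- screwdriver: hand screwdriver with wooden handle, lying flat to the right of the engraver; a bystander
- wrench: steel open-ended wrench lying flat near the robot's base; a bystander
- jar: glass jar of 64 mm diameter and 85 mm height behind the tray; a bystander
- offcut: plywood offcut 110 x 60 x 16 mm lying in front of the engraver; a bystander
- hammer: hammer lying to the far right; a bystander
- tape: tape measure 70 x 32 x 62 mm, standing at the near right; a bystander
- spray: aerosol can of 52 mm diameter and 170 mm height, standing left of the jar; a bystander

How it is judged:
On the way, in this order (a step that is already met when the one before it is completed fails the run):
1. the guard is raised above 1.0 rad (value of joint guard_angle above 1 rad), for 0.2 s.
2. the stay is swung up beyond 1.3 rad while the guard is up (value of joint stay_angle above 1.3 rad and value of joint guard_angle above 0.8 rad), for 0.2 s.
3. the guard is pressed down on the stay: the peg within 6 mm of its seat and more than 6 N between peg and fork (distance between guard_peg and stay_fork below 0.006 m and contact force between guard and stay above 6 N), for 0.2 s.
4. the cradle is lifted at least 15 mm off the bed with the peg still seated (distance between guard_peg and stay_fork below 0.006 m and z of cradle in the frame of engraver above 0.065 m), for 0.1 s.
At the end, for the whole second after the job is handed in: The cradle rests in the tray upright on its base (its origin within 100 mm of the tray's middle, less than 10 mm above the tray's underside, tilt under 0.12 rad, at rest), and the guard stands propped on its stay (peg within 6 mm of its seat, guard between 0.82 and 0.93 rad) (horizontal distance between cradle and tray below 0.1 m and z of cradle in the frame of tray below 0.01 m and angle between cradle's own z axis and vertical below 0.12 rad and distance between guard_peg and stay_fork below 0.006 m and value of joint guard_angle between 0.82 and 0.93 rad and linear speed of cradle below 0.01 m/s); the robot touches nothing.
It fails at once if the guard drops (closing faster than 2 rad/s) (velocity of joint guard_angle below -2 rad/s).
It fails at once if the cradle is let go more than 20 mm above the tray's floor (horizontal distance between cradle and tray below 0.12 m and z of cradle in the frame of tray above 0.023 m and contact force between the fingers and cradle below 0.05 N).
It fails at once if the block is moved more than 20 mm (distance of block from where it was at the start of the episode above 0.02 m).
It fails at once if another thing on the bench is moved more than 30 mm (distance of any of screwdriver, wrench, jar, offcut, hammer, tape, spray from where it was at the start of the episode above 0.03 m).
It also fails if it takes over 72 s, if anything falls off the work surface, if the arm or the gripper's body presses on something with over 40 N, if the wrist force passes 120 N, or if a joint passes its speed limit or range.

### The arm

A 6-joint arm with a two-finger parallel gripper is mounted at the origin on the work surface. World frame = base frame: x ahead of the robot, y to its left, z up, the work surface at z = 0. Lengths are in m, angles in rad, forces in N, time in s.
With the tool pointing down it reaches from about 0.275 to 0.725 m from the base axis. Payload 5.6 kg.
Tool frame: the origin (TCP) lies midway between the tips of the shut fingers; the grasp point (between the pads) lies tcp_to_grasp behind it (tcp_to_grasp is the distance from the TCP to the grasp point, in m); z points along the fingers, y is the line along which they close (so a half turn about z gives the same grasp; the last joint's range is limited). The gripper opens to 85 mm and grips with 20 to 120 N. Pads are 22 mm wide; open, the fingers measure 114 mm over their backs; the gripper's body (76 mm by 85 mm) begins 54 mm behind the grasp point. The pads swing forward as they close: fully open they stand 13 mm farther back than shut.
Start: joints at [1.473, 0.255, 0.108, 0, -1.424, -0.285], TCP at [0.205, 0.51, 0.231] pointing down, gripper open.
Joint ranges: [-2.95, 2.95], [-1.21, 1.97], [-1.09, 1.5], [-2.87, 1.71], [-2.94, -0.07], [-3.05, 3.05]. Speed limits (rad/s): [2.57, 2.57, 3.14, 3.14, 3.14, 3.14].

### API

Orientations are given as a unit quaternion [w, x, y, z].
In Python, from cell import * gives the robot as it stands.
- The arm moves only by the tool servo_tool, never from a script. Its argument "plan" is a list of rows, each an object of numbers: "wx", "wy", "wz": the turn, a rotation vector about the tool's x, y, z in degrees; "tx", "ty", "tz": the shift along the tool's x, y, z in cm; "gripper": the closure in counts, from 0 (fully open) to 255 (shut). In form: [{"wx": .., "wy": .., "wz": .., "tx": .., "ty": .., "tz": .., "gripper": ..}, ...]. A call has 1 to 12 rows; each row is the pose to reach, as a shift and turn from the pose commanded when the call began, along the tool's axes at that moment; what a row does not reach only later rows make up. A row lasts 1/10 s, in which the tool goes at most 50 mm and 8.59 degrees, less where a joint would pass 70% of its speed; a pose out of reach is approached as far as the arm can. A call with a gripper value outside its range is refused whole. The fingers move at their own pace and stop on an object; the grip force is fixed at half the most. Time passes only in rows, so rows that repeat a pose let the fingers close. It gives the time, the measured TCP pose, the force, the opening and the grip force at its end, in the units of the state.
- state(): the state, without advancing time (a new reading comes with each control period).
- read_camera(name): name is "side" or "top"; returns a dict with "color" (400x640x3 uint8, red, green, blue), "K" (3x3 intrinsics, pixels), "distortion" ([k1, k2, p1, p2, k3] as OpenCV has them; the pictures are not rectified), "view" (4x4, takes a point from world to camera coordinates). Camera axes: x right, y down, z forward; pixel columns grow to the right and rows downward; lengths in m; the calibration is good to about 2 mm. A picture is of the moment at which its call begins. There is no depth.
- close_job(): hands the job in; it is judged then, once.
Trained networks look in a picture, given as the dict that the camera call returned (one of the last four; its "shot" number tells which), for a name from the list of things; names that differ only in an ending like _2 or _b are one class to them, and where a whole thing is asked for, a point or a joint stands for the part that bears it (a point fixed in the world has none). Each returns a list of dicts, best first, with "p" (0 to 1); they miss things now and then, are a little off and sometimes report something else, mostly with a low value. They report only what shows in the picture. A call takes as long as a camera call.
- spot_in(name, picture): "rect" ([left, top, right, bottom] in pixels, round what is visible of it).
The state is a dict: "time": time; "qpos": joint angles; "joint_vel": joint speeds; "joint_efforts": joint torques, N m; "tcp_pos": TCP position; "ee_rot": TCP orientation; "force": force on the tool from outside, world axes, zero at the start; "wrist_torque": the same for the moment, N m; "gripper_width": opening from 0.0 (shut) to 1.0 (fully open); "grasp_force": force on a finger pad.
Only numpy, scipy, OpenCV 4.12 (cv2) and the standard library are available. Lean on these libraries where they do the work, as an engineer would, in place of code of your own. Each camera call takes 0.05 s, during which the arm holds its last target. There are 200 camera calls.

## Working session

There is one attempt and no reset: what is moved stays moved. The work goes in short steps, Python scripts to look and compute and a tool call to move; the robot and the scene stay as the last step left them, time stands still between calls to the robot, and variables do not carry over. Pictures are saved under pics/ and viewed, at most 10 in all, crops included, and the job is handed in when it is done.

Besides the shell and the picture viewer there is one more tool, called after "Request:" by a JSON object that holds its "fn" and its "kwargs". servo_tool: Moves the arm, as the interface text tells. Its arguments: {"type":"object","properties":{"plan":{"type":"array","items":{"type":"object","properties":{"wx":{"type":"number"},"wy":{"type":"number"},"wz":{"type":"number"},"tx":{"type":"number"},"ty":{"type":"number"},"tz":{"type":"number"},"gripper":{"type":"number"}}}}},"required":["plan"]}

```bash
ls; mkdir -p pics; python3 - <<'E'
from cell import *
import cv2
s=state();print(s)
for n in("side","top"):
    p=read_camera(n);cv2.imwrite(f"pics/{n}0.png",p["color"][:,:,::-1])
    print(n,p["K"],p["distortion"],p["view"])
    for k in("engraver","guard","guard_handle","stay","stay_grip","cradle","block","tray","guard_peg","guard_lip"):
        r=spot_in(k,p);print(k,[(q["rect"],q["p"]) for q in r[:2]])
E
```

```text
pics
{'time': 0.0, 'qpos': array([ 1.47259001e+00,  2.55750796e-01,  1.06974293e-01, -4.89005797e-04,
       -1.42394614e+00, -2.84604708e-01]), 'joint_vel': array([-6.79120528e-04, -5.02602417e-05,  1.86297983e-03, -7.81267743e-04,
       -9.85046745e-04,  5.72867941e-04]), 'joint_efforts': array([-1.44867750e-03, -3.86633885e+01,  2.37936330e+01,  5.36490351e+00,
       -6.07051043e-03, -4.61140544e-06]), 'tcp_pos': array([0.20519115, 0.50972352, 0.23037968]), 'ee_rot': array([ 9.81483397e-04,  9.81730487e-01, -1.90274185e-01, -1.51151597e-04]), 'force': array([-0.41900095,  0.85537474,  0.28829431]), 'wrist_torque': array([ 0.06020339, -0.00506226, -0.01965828]), 'grasp_force': 0.0, 'gripper_width': 1.0002851177957928}
side [[501.56006832   0.         318.47295431]
 [  0.         501.56006832 202.12698831]
 [  0.           0.           1.        ]] [-0.0332782  0.         0.         0.         0.       ] [[ 0.92969266 -0.36782074  0.01947984 -0.46267152]
 [-0.17245322 -0.48139986 -0.85936841  0.16045634]
 [ 0.32547112  0.79558914 -0.51098579  1.27874394]
 [ 0.          0.         
[... 931 characters left out ...]
   0.          0.          1.        ]]
engraver [([268.0, 128.2, 399.4, 224.2], 0.6), ([412.5, 251.7, 434.4, 264.7], 0.51)]
guard [([186.1, 190.1, 241.9, 255.3], 0.64), ([273.8, 141.4, 376.1, 228.4], 0.62)]
guard_handle [([269.2, 139.8, 374.1, 228.2], 0.96)]
stay [([371.8, 168.0, 402.0, 222.4], 0.75), ([204.8, 155.3, 228.3, 176.0], 0.32)]
stay_grip [([371.0, 161.1, 402.3, 214.0], 0.72)]
cradle []
block [([268.6, 142.3, 371.4, 228.3], 0.72), ([260.5, 228.6, 291.9, 272.9], 0.46)]
tray [([187.9, 190.7, 244.3, 256.4], 0.59)]
guard_peg [([271.0, 142.0, 374.8, 229.1], 0.6), ([355.5, 230.2, 375.7, 262.8], 0.51)]
guard_lip [([277.2, 139.3, 376.4, 227.1], 0.92), ([267.9, 127.4, 398.2, 227.7], 0.42)]
```

```bash
python3 - <<'E'
import cv2
a=cv2.imread("pics/top0.png")[110:290,170:450];b=cv2.imread("pics/side0.png")[140:300,210:450]
cv2.imwrite("pics/top0c.png",cv2.resize(a,(784,504),interpolation=3));cv2.imwrite("pics/side0c.png",cv2.resize(b,(792,528),interpolation=3))
E
```

```text
(no output)
```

View pics/top0c.png

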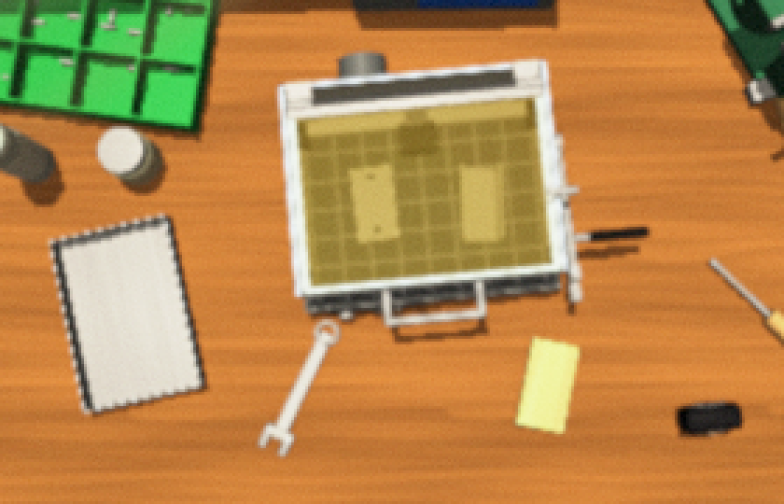

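View pics/side0c.png

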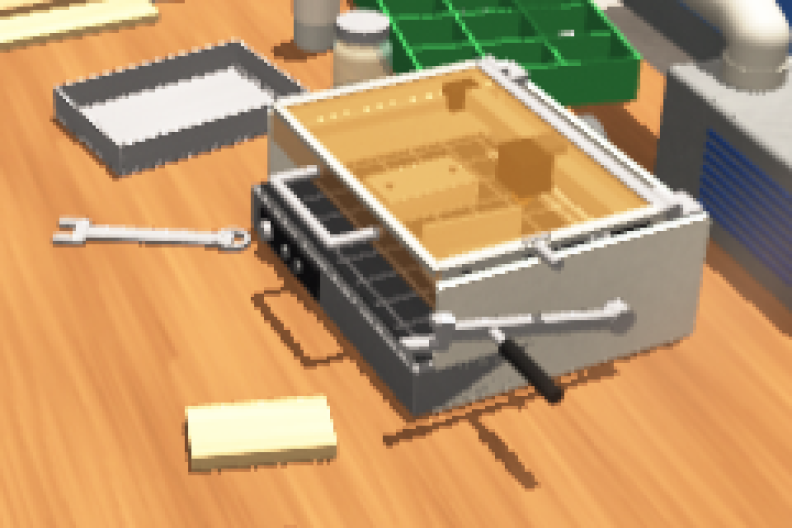

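The top crop shows the engraver turned slightly. Its handle bar is at about (386–482, 320), the stay grip at (583–648, 235) and the tray at (52–204, 215–412). There are two parts under the pane, and the left one has two dots on its top. The side crop shows the same handle, with the grip ending at (558, 396). Next I'll fit the poses.

```bash
cat >h.py <<'E'
import numpy as np,cv2
from scipy.optimize import least_squares
from scipy.spatial.transform import Rotation as R
TK=np.array([[381.21639854,0,321.10825421],[0,381.21639854,203.14889622],[0,0,1]]);TD=np.array([-.03800217,0,0,0,0])
TV=np.array([[-0.0066116,-0.99996053,-0.005935,-0.00588292],[-0.99725172,0.00703143,-0.07375347,0.50802296],[0.07379229,0.00543106,-0.99725884,1.32342568],[0,0,0,1]])
SK=np.array([[501.56006832,0,318.47295431],[0,501.56006832,202.12698831],[0,0,1]]);SD=np.array([-.0332782,0,0,0,0])
SV=np.array([[0.92969266,-0.36782074,0.01947984,-0.46267152],[-0.17245322,-0.48139986,-0.85936841,0.16045634],[0.32547112,0.79558914,-0.51098579,1.27874394],[0,0,0,1]])
def proj(P,c):
    K,D,V=(TK,TD,TV) if c=='t' else (SK,SD,SV)
    return cv2.projectPoints(np.array(P,float).reshape(-1,3),cv2.Rodrigues(V[:3,:3])[0],V[:3,3],K,D)[0].reshape(-1,2)
def onplane(uv,z,c='t'):
    K,D,V=(TK,TD,TV) if c=='t' else (SK,SD,SV)
    n=cv2.undistortPoints(np.array(uv,float).reshape(-1,1,2),K,D).reshape(-1,2)
    d=np.c_[n,np.ones(len(n))]@V[:3,:3];o=-V[:3,:3].T@V[:3,3]
    return o+d*((z-o[2])/d[:,2])[:,None]
def w(p,P):
    P=np.array(P,float).reshape(-1,3);c,s=np.cos(p[2]),np.sin(p[2])
    return np.c_[p[0]+c*P[:,0]-s*P[:,1],p[1]+s*P[:,0]+c*P[:,1],P[:,2]]
T=lambda L:np.array(L)/2.8+[170,110]
S=lambda L:np.array(L)/3.3+[210,140]
E
python3 - <<'E'
from h import *
M=[[-.152,.055,.108],[-.152,-.055,.108],[-.075,-.196,.05],[-.075,-.268,.05]]
t=T([[386,321],[482,318],[583,238],[648,232]]);s=S([[273,183],[330,243],[497,335],[558,396]])
M2=[[-.13,-.159,0.0],[-.13,.159,.05]];s2=S([[415,415],[253,187]])
f=lambda p:np.r_[(proj(w(p,M),'t')-t).ravel(),(proj(w(p,M),'s')-s).ravel(),(proj(w(p,M2[:1]),'s')-s2[:1]).ravel()]
r=least_squares(f,[.5,0,0],loss='soft_l1');print(r.x,np.round(f(r.x),1))
p=r.x
for n,P in dict(hinge=[.11,0,.125],handle=[-.152,0,.108],grip=[-.075,-.232,.05],pivot=[.05,-.17,.05],bed=[-.006,0,.05]).items():print(n,w(p,P).round(4))
q=onplane(T([[52,242],[166,215],[204,388],[88,412]]),.035);print("tray",q.round(3),q.mean(0))
for n,L in dict(L=[[350,167],[390,165],[398,238],[358,242]],R=[[462,166],[502,166],[505,240],[463,240]]).items():
    for z in(.074,.095):
        q=onplane(T(L),z);print(n,z,q[:,:2].round(3).tolist(),q.mean(0).round(3))
E
```

```text
[ 0.58621222 -0.00516259  0.11039101] [ 0.4  0.6 -0.5 -2.2  0.5 -0.2 -2.  -0.5 -0.9 -1.3 -0.1 -0.6  1.9 10.6
 -0.7  8.1 -0.3  0. ]
hinge [[0.6955 0.007  0.125 ]]
handle [[ 0.4351 -0.0219  0.108 ]]
grip [[ 0.5372 -0.244   0.05  ]]
pivot [[ 0.6546 -0.1686  0.05  ]]
bed [[ 0.5802 -0.0058  0.05  ]]
tray [[0.534 0.455 0.035]
 [0.566 0.312 0.035]
 [0.351 0.262 0.035]
 [0.322 0.406 0.035]] [0.44336157 0.35886952 0.035     ]
L 0.074 [[0.619, 0.078], [0.621, 0.03], [0.532, 0.02], [0.527, 0.069]] [0.575 0.049 0.074]
L 0.095 [[0.615, 0.077], [0.617, 0.029], [0.53, 0.02], [0.525, 0.067]] [0.572 0.048 0.095]
R 0.074 [[0.619, -0.058], [0.619, -0.106], [0.528, -0.109], [0.529, -0.058]] [ 0.574 -0.083  0.074]
R 0.095 [[0.615, -0.057], [0.615, -0.105], [0.526, -0.107], [0.527, -0.057]] [ 0.571 -0.082  0.095]
```

```bash
python3 - <<'E'
from h import *
t=T([[386,321],[482,318],[583,238],[648,232],[297,295],[566,284]]);s=S([[273,183],[330,243],[497,335],[558,396],[437,268],[415,415]])
def f(p):
    a=p[3];g=[.05-.125*np.cos(a),0,.05+.125*np.sin(a)]
    M=[[-.152,.055,.108],[-.152,-.055,.108],[g[0],-.196,g[2]],[g[0],-.268,g[2]],[-.113,.152,.127],[-.113,-.152,.127]]
    return np.r_[(proj(w(p,M),'t')-t).ravel(),(proj(w(p,M[:4]+[[-.113,-.15,.12],[-.13,-.159,0.0]]),'s')-s).ravel()]
r=least_squares(f,[.58,0,.1,.2],loss='soft_l1');print(r.x,np.round(f(r.x),1))
p=r.x;a=p[3]
for n,P in dict(hinge=[.11,0,.125],handle=[-.152,0,.108],grip=[.05-.125*np.cos(a),-.232,.05+.125*np.sin(a)],pivot=[.05,-.17,.05],bed=[-.006,0,.05]).items():print(n,w(p,P).round(4))
E
```

```text
[ 0.58678945 -0.00824927  0.08693161  0.22119196] [ 0.2  0.2 -0.6 -1.9  2.2 -0.7  0.1 -0.5  0.8  0.1 -1.7 -4.8 -0.4 -1.5
 -0.5 -0.6  2.4  2.1 -0.5 -0.4 -2.1  2.7 -1.5  0.4]
hinge [[0.6964 0.0013 0.125 ]]
handle [[ 0.4354 -0.0214  0.108 ]]
grip [[ 0.5352 -0.2456  0.0774]]
pivot [[ 0.6514 -0.1733  0.05  ]]
bed [[ 0.5808 -0.0088  0.05  ]]
```

```bash
python3 - <<'E'
from h import *
import cell
print([ (n,getattr(cell,n)) for n in dir(cell) if 'tcp' in n.lower()])
p=[.5868,-.0082,.087];a=.22
g=[.05-.125*np.cos(a),0,.05+.125*np.sin(a)]
segs=[([-.152,.055,.108],[-.152,-.055,.108]),([g[0],-.196,g[2]],[g[0],-.268,g[2]]),([-.11,.15,.127],[-.11,-.15,.127]),([.11,-.15,.127],[-.11,-.15,.127]),([.05,-.17,.05],[.05-.2*np.cos(a),-.17,.05+.2*np.sin(a)]),([-.13,.159,0],[-.13,-.159,0]),([-.02,-.165,.125],[-.02,-.195,.125])]
def tile(fn,c,x0,y0,W,H,k):
    im=cv2.resize(cv2.imread(fn)[y0:y0+H,x0:x0+W],None,fx=k,fy=k,interpolation=cv2.INTER_CUBIC)
    for s in segs:
        q=(proj(w(p,s),c)-[x0-.5,y0-.5])*k
        cv2.line(im,*[tuple(int(v) for v in r) for r in q],(0,0,255),1)
    return im
A=tile("pics/top0.png",'t',270,130,140,105,5.7)[:300*2,:]
B=tile("pics/side0.png",'s',280,155,130,110,5)
cv2.imwrite("pics/ov_t.png",A);cv2.imwrite("pics/ov_s.png",B);print(A.shape,B.shape)
E
```

```text
[('tcp_to_grasp', 0.0187)]
(598, 798, 3) (550, 650, 3)
```

View pics/ov_t.png

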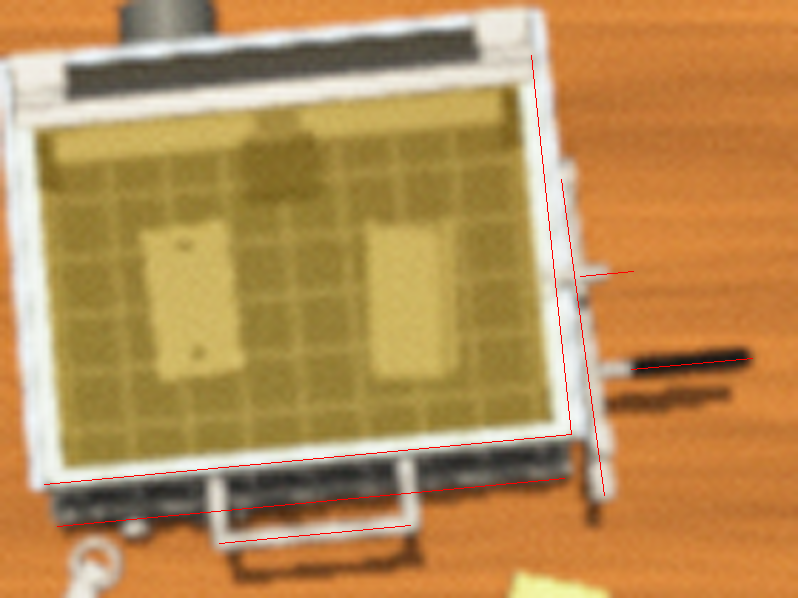

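View pics/ov_s.png

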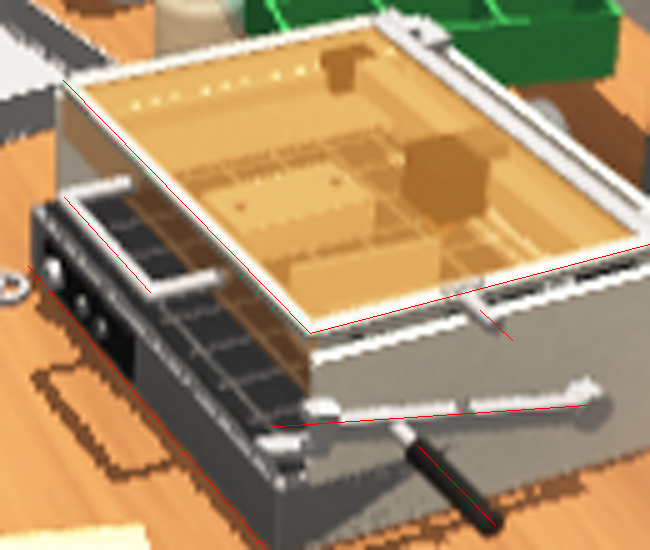

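The overlay fits within about 2–3 mm. The handle bar in the top view is at (222,546)–(412,530), and the grip lines up in both views. I'll add a helper that works out the moves.

```bash
cat >>h.py <<'E'
P0=np.array([.586,-.0085,.087])
def eng(x,y,z):return w(P0,[x,y,z])[0]
def rot(psi,yaw=.087,roll=0):
    # tool z ahead and psi deg down; roll 0: tool x = -y(engraver)
    ps=np.radians(psi);z=np.array([np.cos(ps),0,-np.sin(ps)]);x=np.array([0,-1.,0]);y=np.cross(z,x)
    return R.from_rotvec([0,0,yaw])*R.from_matrix(np.c_[x,y,z])*R.from_rotvec([0,0,np.radians(roll)])
def cur():
    from cell import state
    s=state();q=s["ee_rot"];return np.array(s["tcp_pos"]),R.from_quat([q[1],q[2],q[3],q[0]]),s
def go(p,r,grasp=True,frm=None):
    "target grasp point (or TCP) p -> tool frame move"
    from cell import tcp_to_grasp as g
    c,rc=(frm or cur())[:2];t=np.array(p)+(g*r.as_matrix()[:,2] if grasp else 0)
    return np.round(rc.inv().apply(t-c)*100,1),np.round((rc.inv()*r).as_rotvec(degrees=True),1)
E
python3 - <<'E'
from h import *
h=eng(-.153,0,.108);print(h)
r=rot(40)
print(go(h-.11*r.as_matrix()[:,2]+[0,0,.03],r))
E
```

```text
[ 0.43357866 -0.02179421  0.108     ]
(array([34.8, 44. ,  3.5]), array([44.7, 27.5, 58.9]))
```

Request:
{"fn": "servo_tool", "kwargs": {"plan": [{"tx": 34.8,"ty": 44,"tz": 3.5,"wx": 44.7,"wy": 27.5,"wz": 58.9,"gripper": 165},{"tx": 34.8,"ty": 44,"tz": 3.5,"wx": 44.7,"wy": 27.5,"wz": 58.9,"gripper": 165},{"tx": 34.8,"ty": 44,"tz": 3.5,"wx": 44.7,"wy": 27.5,"wz": 58.9,"gripper": 165},{"tx": 34.8,"ty": 44,"tz": 3.5,"wx": 44.7,"wy": 27.5,"wz": 58.9,"gripper": 165},{"tx": 34.8,"ty": 44,"tz": 3.5,"wx": 44.7,"wy": 27.5,"wz": 58.9,"gripper": 165},{"tx": 34.8,"ty": 44,"tz": 3.5,"wx": 44.7,"wy": 27.5,"wz": 58.9,"gripper": 165},{"tx": 34.8,"ty": 44,"tz": 3.5,"wx": 44.7,"wy": 27.5,"wz": 58.9,"gripper": 165},{"tx": 34.8,"ty": 44,"tz": 3.5,"wx": 44.7,"wy": 27.5,"wz": 58.9,"gripper": 165},{"tx": 34.8,"ty": 44,"tz": 3.5,"wx": 44.7,"wy": 27.5,"wz": 58.9,"gripper": 165},{"tx": 34.8,"ty": 44,"tz": 3.5,"wx": 44.7,"wy": 27.5,"wz": 58.9,"gripper": 165},{"tx": 34.8,"ty": 44,"tz": 3.5,"wx": 44.7,"wy": 27.5,"wz": 58.9,"gripper": 165},{"tx": 34.8,"ty": 44,"tz": 3.5,"wx": 44.7,"wy": 27.5,"wz": 58.9,"gripper": 165}]}}

```text
time: 2.3
tcp_pos: [0.3811, 0.0634, 0.2544]
ee_rot: [-0.3, 0.678, -0.613, 0.273]
force: [1.6, 1.8, -0.8]
gripper_width: 0.351
grasp_force: 0.0
```

```bash
python3 - <<'E'
from h import *
h=eng(-.153,0,.108);r=rot(40);d=r.as_matrix()[:,2]
c=cur();print(c[0],c[2]["qpos"],c[2]["gripper_width"],c[2]["time"])
print(go(h-.11*d+[0,0,.03],r))
for ps in(40,35,30,45):print(ps,go(h,rot(ps)))
E
```

```text
[0.38108707 0.06342383 0.25443121] [ 2.20548138 -1.02225149 -1.08843509  0.74233207 -1.9116194  -1.9956092 ] 0.3513763400449787 2.3
(array([8.9, 6.1, 1.9]), array([2.1, 0.5, 0.6]))
40 (array([ 9. ,  7.9, 15. ]), array([2.1, 0.5, 0.6]))
35 (array([ 9. ,  7.7, 14.9]), array([7.1, 0.5, 0.6]))
30 (array([ 9. ,  7.6, 14.9]), array([12.1,  0.5,  0.6]))
45 (array([ 9.,  8., 15.]), array([-2.9,  0.4,  0.6]))
```

```bash
python3 - <<'E'
from h import *
r=R.from_quat([.98173,-.19027,0,0.001])
print(go([.25,.48,.28],r,False))
E
```

```text
(array([-42.8,   4. ,  -8.4]), array([-42.9, -26. , -58.5]))
```

Request:
{"fn": "servo_tool", "kwargs": {"plan": [{"tx": -42.8,"ty": 4,"tz": -8.4,"wx": -42.9,"wy": -26,"wz": -58.5,"gripper": 165},{"tx": -42.8,"ty": 4,"tz": -8.4,"wx": -42.9,"wy": -26,"wz": -58.5,"gripper": 165},{"tx": -42.8,"ty": 4,"tz": -8.4,"wx": -42.9,"wy": -26,"wz": -58.5,"gripper": 165},{"tx": -42.8,"ty": 4,"tz": -8.4,"wx": -42.9,"wy": -26,"wz": -58.5,"gripper": 165},{"tx": -42.8,"ty": 4,"tz": -8.4,"wx": -42.9,"wy": -26,"wz": -58.5,"gripper": 165}]}}

```text
time: 2.8
tcp_pos: [0.3248, 0.1781, 0.2601]
ee_rot: [-0.203, 0.829, -0.494, 0.166]
force: [1.9, 2.9, 1.4]
gripper_width: 0.354
grasp_force: 0.0
```

```bash
python3 -c "
from h import *
c=cur();print(c[0],c[1].as_matrix().round(3).tolist(),c[2]['qpos'].round(4),c[2]['time'])
r=R.from_quat([.98173,-.19027,0,0.001])
print(go([.25,.48,.28],r,False))"
```

```text
[0.32475423 0.17809936 0.26013016] [[0.458, -0.751, 0.475], [-0.886, -0.431, 0.172], [0.075, -0.5, -0.863]] [ 2.9498 -1.146  -0.7481  0.3926 -2.3952 -2.2203] 2.8
(array([-30. ,  -8.4,  -0.1]), array([-27.4, -14.6, -38.7]))
```

```bash
cat >>h.py <<'E'
def fk(q,m,s4=1,s6=1):
    a1,d1,b,L2,L4,hh,Lt=m
    R1=R.from_rotvec([0,0,q[0]]);R2=R1*R.from_rotvec([0,q[1],0]);R3=R2*R.from_rotvec([0,-q[2],0])
    R5=R3*R.from_rotvec([s4*q[3],0,0])*R.from_rotvec([0,-q[4],0]);R6=R5*R.from_rotvec([s6*q[5],0,0])
    p=R1.apply([a1,0,d1])+R2.apply([b,0,L2])+R3.apply([L4,0,hh])+R6.apply([Lt,0,0])
    return p,R6*R.from_matrix(np.array([[0,0,1],[-1,0,0],[0,-1,0.]]))
E
cat >fit.py <<'E'
from h import *
Q=[[1.47259,.25575,.10697,-.0005,-1.42395,-.2846],[2.20548,-1.02225,-1.08844,.74233,-1.91162,-1.99561],[2.9498,-1.146,-.7481,.3926,-2.3952,-2.2203]]
X=[[.20519,.50972,.23038],[.38109,.06342,.25443],[.32475,.1781,.26013]]
W=[R.from_quat([.98173,-.19027,-.00015,.00098]),R.from_quat([.678,-.613,.273,-.3]),R.from_quat([.829,-.494,.166,-.203])]
for s4 in(1,-1):
  for s6 in(1,-1):
    print(s4,s6,[round((fk(q,np.ones(7),s4,s6)[1].inv()*v).magnitude(),3) for q,v in zip(Q,W)])
    f=lambda m:np.r_[np.ravel([fk(q,m,s4,s6)[0]-x for q,x in zip(Q,X)])*100,(m-m0)*.02]
    m0=np.array([0,.3,0,.35,.35,0,.25]);r=least_squares(f,m0);print(r.x.round(4),np.abs(f(r.x)[:9]).max().round(3))
E
python3 fit.py
```

```text
1 1 [0.569, 2.072, 1.343]
[ 0.014  -1.0204  0.4637  0.639  -0.1201  0.1402 -0.5934] 15.377
1 -1 [0.001, 1.485, 0.786]
[ 0.014  -1.0204  0.4637  0.639  -0.1201  0.1402 -0.5934] 15.377
-1 1 [0.569, 2.291, 1.842]
[ 0.044   0.4033 -0.0081  0.4346  0.3785  0.0546  0.5934] 15.377
-1 -1 [0.0, 0.001, 0.001]
[ 0.044   0.4033 -0.0081  0.4346  0.3785  0.0546  0.5934] 15.377
```

```bash
python3 - <<'E'
s=open('h.py').read().replace("a1,d1,b,L2,L4,hh,Lt=m","a1,d1,b,L2,L4,hh,Lt,e=m").replace("R6.apply([Lt,0,0])","R6.apply([Lt,0,0])+R5.apply([0,0,e])").replace("s4=1,s6=1","s4=-1,s6=-1")
open('h.py','w').write(s)
t=open('fit.py').read().replace("np.ones(7)","np.ones(8)").replace(".35,.35,0,.25]",".35,.35,0,.25,0]").replace("(1,-1)","(-1,)")
t+="    print(np.reshape(f(r.x)[:9],(3,3)).round(2),np.linalg.matrix_rank(r.jac[:9],.01))\n"
open('fit.py','w').write(t)
E
python3 fit.py
```

```text
-1 -1 [0.0, 0.001, 0.001]
[-0.5711  0.2857  0.1956  0.3999  0.2988  0.0115  0.3589  0.5116] 15.362
[[-1.536e+01  1.510e+00  0.000e+00]
 [-2.000e-02 -1.000e-02  0.000e+00]
 [ 0.000e+00  2.000e-02 -0.000e+00]] 8
```

```bash
python3 - <<'E'
s=open('h.py').read().replace("hh,Lt,e=m","hh,Lt,e,oy,o5=m").replace("R5.apply([0,0,e])","R5.apply([0,o5,e])").replace("R1.apply([a1,0,d1])","R1.apply([a1,oy,d1])")
open('h.py','w').write(s)
t=open('fit.py').read().replace("np.ones(8)","np.ones(10)").replace(".25,0]",".25,0,0,0]")
open('fit.py','w').write(t)
E
python3 fit.py
```

```text
-1 -1 [0.0, 0.001, 0.001]
[ 0.0016  0.1192  0.0338  0.51    0.3582  0.021   0.3413  0.0074 -0.0441
 -0.1103] 0.0
[[-0. -0.  0.]
 [ 0.  0.  0.]
 [-0.  0.  0.]] 9
```

```bash
python3 -c "
from h import *
c,r,s=cur()
print(c-.341*r.as_matrix()[:,2])
for d in([-.06,-.05,0],[-.13,-.02,0],[-.15,.03,0],[-.18,.16,0]):print((r.inv().apply(d)*100).round(1))"
```

```text
[0.16270698 0.11931234 0.55435079]
[ 1.7  6.7 -3.7]
[-4.2 10.6 -6.5]
[-9.5 10.  -6.6]
[-22.4   6.6  -5.8]
```

Request:
{"fn": "servo_tool", "kwargs": {"plan": [{"tx": 1.7,"ty": 6.7,"tz": -3.7},{"tx": 1.7,"ty": 6.7,"tz": -3.7},{"tx": 1.7,"ty": 6.7,"tz": -3.7},{"tx": -4.2,"ty": 10.6,"tz": -6.5},{"tx": -4.2,"ty": 10.6,"tz": -6.5},{"tx": -9.5,"ty": 10,"tz": -6.6},{"tx": -9.5,"ty": 10,"tz": -6.6}]}}

```text
invalid input at $.plan[0]: expected keys wx, wy, wz, tx, ty, tz, gripper
```

```bash
cat >st.py <<'E'
from h import *
import json
c,r,s=cur();q=s['qpos'];print(c.round(4),(r.as_matrix()[:,2]).round(2),q.round(3),s['time'],'F',np.round(s['force'],1),'w',round(s['gripper_width'],2))
open('data.txt','a').write(json.dumps([list(map(float,q)),list(map(float,c))])+"\n")
E
python3 st.py
```

```text
[0.3248 0.1781 0.2601] [ 0.48  0.17 -0.86] [ 2.95  -1.146 -0.748  0.393 -2.395 -2.22 ] 2.8 F [1.9 2.9 1.4] w 0.35
```

Request:
{"fn": "servo_tool", "kwargs": {"plan": [{"tx": 1.7,"ty": 6.7,"tz": -3.7,"wx": 0,"wy": 0,"wz": 0,"gripper": 165},{"tx": 1.7,"ty": 6.7,"tz": -3.7,"wx": 0,"wy": 0,"wz": 0,"gripper": 165},{"tx": 1.7,"ty": 6.7,"tz": -3.7,"wx": 0,"wy": 0,"wz": 0,"gripper": 165},{"tx": -4.2,"ty": 10.6,"tz": -6.5,"wx": 0,"wy": 0,"wz": 0,"gripper": 165},{"tx": -4.2,"ty": 10.6,"tz": -6.5,"wx": 0,"wy": 0,"wz": 0,"gripper": 165},{"tx": -9.5,"ty": 10,"tz": -6.6,"wx": 0,"wy": 0,"wz": 0,"gripper": 165},{"tx": -9.5,"ty": 10,"tz": -6.6,"wx": 0,"wy": 0,"wz": 0,"gripper": 165}]}}

```text
time: 3.5
tcp_pos: [0.1772, 0.2097, 0.2596]
ee_rot: [-0.202, 0.825, -0.5, 0.169]
force: [0.4, 0.9, -0.1]
gripper_width: 0.353
grasp_force: 0.0
```

```bash
python3 st.py
```

```text
[0.1772 0.2097 0.2596] [ 0.48  0.16 -0.86] [ 2.932 -0.793 -0.762  0.298 -2.052 -2.374] 3.5 F [ 0.4  0.9 -0.1] w 0.35
```

```bash
python3 -c "
from h import *
c,r,s=cur()
for d in([-.03,.04,0],[.0,.12,0],[.09,.20,0]):print((r.inv().apply(d)*100).round(1))"
```

```text
[-4.9  0.6 -0.8]
[-10.7  -5.    2. ]
[-13.9 -15.2   7.6]
```

Request:
{"fn": "servo_tool", "kwargs": {"plan": [{"tx": -4.9,"ty": 0.6,"tz": -0.8,"wx": 0,"wy": 0,"wz": 0,"gripper": 165},{"tx": -10.7,"ty": -5,"tz": 2,"wx": 0,"wy": 0,"wz": 0,"gripper": 165},{"tx": -10.7,"ty": -5,"tz": 2,"wx": 0,"wy": 0,"wz": 0,"gripper": 165},{"tx": -10.7,"ty": -5,"tz": 2,"wx": 0,"wy": 0,"wz": 0,"gripper": 165},{"tx": -13.9,"ty": -15.2,"tz": 7.6,"wx": 0,"wy": 0,"wz": 0,"gripper": 165},{"tx": -13.9,"ty": -15.2,"tz": 7.6,"wx": 0,"wy": 0,"wz": 0,"gripper": 165},{"tx": -13.9,"ty": -15.2,"tz": 7.6,"wx": 0,"wy": 0,"wz": 0,"gripper": 165}]}}

```text
time: 4.2
tcp_pos: [0.2536, 0.401, 0.2606]
ee_rot: [-0.204, 0.828, -0.494, 0.169]
force: [-2.8, 0.0, 1.0]
gripper_width: 0.355
grasp_force: 0.0
```

```bash
python3 st.py
```

```text
[0.2536 0.401  0.2606] [ 0.48  0.17 -0.86] [ 1.716 -0.146 -0.584  0.597 -1.098 -1.49 ] 4.2 F [-2.8  0.   1. ] w 0.35
```

```bash
cat >>fit.py <<'E'
import json
for l in open('data.txt'):
    q,x=json.loads(l);Q.append(q);X.append(x)
s4=s6=-1
r=least_squares(f,m0);f2=f(r.x);print(r.x.round(4),np.abs(f2[:-10]).max())
np.save('m.npy',r.x)
E
python3 fit.py | tail -2
cat >>h.py <<'E'
QL=np.array([[-2.95,2.95],[-1.21,1.97],[-1.09,1.5],[-2.87,1.71],[-2.94,-.07],[-3.05,3.05]])
def ik(p,r,q0,grasp=True):
    m=np.load('m.npy');t=np.array(p)+(.0187*r.as_matrix()[:,2] if grasp else 0)
    def e(q):
        a,b=fk(q,m);return np.r_[(a-t)*10,(b.inv()*r).as_rotvec()]
    s=least_squares(e,np.clip(q0,QL[:,0]+.01,QL[:,1]-.01),bounds=(QL[:,0],QL[:,1]));return s.x,np.abs(e(s.x)).max()
def hand(a,x0=0):  # handle at guard angle a (engraver frame)
    t=a-np.arctan2(17,262)-x0;return eng(.11-.2626*np.cos(t),0,.125+.2626*np.sin(t))
E
python3 - <<'E'
from h import *
c,r0,s=cur();q=s['qpos']
for ps in(50,40,60):
    r=rot(ps);d=r.as_matrix()[:,2];h=eng(-.153,0,.108);qq=q
    seq=[('via',[.48,.18,.30]),('pre',h-.06*d)]+[(a,hand(a)) for a in(0,.3,.6,.9,1.12)]
    for n,p in seq:
        qq,e=ik(p,r,qq);print(ps,n,p[:3],qq.round(2),e.round(4))
E
```

```text
[ 0.      0.1482  0.      0.5207  0.4008 -0.      0.3621  0.     -0.
 -0.1544] 0.0015806019282776917
50 via [0.48, 0.18, 0.3] [ 0.92 -0.23 -0.72  0.79 -0.73 -1.34] 0.0
50 pre [ 0.39515727 -0.02514533  0.15396267] [ 0.41 -0.4  -1.09  0.51 -0.3  -0.76] 0.0613
50 0 [ 0.43452612 -0.02171158  0.10799682] [ 0.28 -0.18 -1.09  0.55 -0.07 -0.7 ] 0.0989
50 0.3 [ 0.4411801  -0.02113122  0.18619701] [ 0.31 -0.34 -1.08  0.81 -0.2  -0.98] 0.0
50 0.6 [ 0.47055922 -0.01856876  0.25893064] [ 0.42 -0.35 -0.81  0.47 -0.48 -0.69] 0.0
50 0.9 [ 0.52003913 -0.01425312  0.31970065] [ 0.39 -0.26 -0.56  0.34 -0.63 -0.51] 0.0
50 1.12 [ 0.56659896 -0.01019216  0.35346239] [ 0.36 -0.17 -0.38  0.27 -0.69 -0.42] 0.0
40 via [0.48, 0.18, 0.3] [ 0.79 -0.28 -0.94  1.27 -0.55 -1.73] 0.0
40 pre [ 0.38778983 -0.02578792  0.14656726] [-0.07 -0.35 -0.83 -1.02 -0.27  1.09] 0.1005
40 0 [ 0.43452612 -0.02171158  0.10799682] [ 0.03 -0.16 -0.78 -1.17 -0.07  1.2 ] 0.0493
40 0.3 [ 0.4411801  -0.02113122  0.18619701] [ 0.26 -0.34 -1.09  0.66 -0.07 -0.78] 0.1046
40 0.6 [ 0.47055922 -0.01856876  0.25893064] [ 0.17 -0.38 -1.06  1.04 -0.07 -1.1 ] 0.0137
40 0.9 [ 0.52003913 -0.01425312  0.31970065] [ 0.33 -0.33 -0.82  0.7  -0.29 -0.83] 0.0
40 1.12 [ 0.56659896 -0.01019216  0.35346239] [ 0.34 -0.24 -0.64  0.55 -0.37 -0.68] 0.0
60 via [0.48, 0.18, 0.3] [ 0.89 -0.15 -0.49  0.47 -0.91 -1.04] 0.0
60 pre [ 0.40369213 -0.02440092  0.15996152] [ 0.48 -0.34 -0.96  0.41 -0.5  -0.7 ] 0.0
60 0 [ 0.43452612 -0.02171158  0.10799682] [ 0.33 -0.17 -1.07  0.68 -0.19 -0.88] 0.0
60 0.3 [ 0.4411801  -0.02113122  0.18619701] [ 0.43 -0.27 -0.82  0.33 -0.55 -0.59] 0.0
60 0.6 [ 0.47055922 -0.01856876  0.25893064] [ 0.41 -0.25 -0.58  0.23 -0.75 -0.45] 0.0
60 0.9 [ 0.52003913 -0.01425312  0.31970065] [ 0.37 -0.16 -0.34  0.18 -0.89 -0.36] 0.0
60 1.12 [ 0.56659896 -0.01019216  0.35346239] [ 0.33 -0.07 -0.17  0.15 -0.97 -0.3 ] 0.0
```

```bash
python3 - <<'E'
from h import *
c,r0,s=cur();q=s['qpos']
r=rot(65);d=r.as_matrix()[:,2];h=eng(-.153,0,.108)
v=[.46,.15,.28]
f=go(v,r);print('via',f); t=np.array(v)+.0187*d
print('pre from via',go(h-.07*d,r,frm=(t,r)))
qv,e=ik(v,r,q);print(qv.round(2),e)
qp,e=ik(h-.07*d,r,qv);print(qp.round(2),e)
qq=qp
for a in(.22,.6,1,1.4,1.57):
    g=eng(.05-.125*np.cos(a),-.236,.05+.125*np.sin(a));qq,e=ik(g,r,qq);print('stay',a,g.round(3),qq.round(2),e.round(4))
for ps in(40,45,50,55):
  for roll in(-90,90):
    rc=rot(ps,roll=roll);qq=qp
    for p in([.54,-.08,.085],[.46,-.10,.13],[.44,.36,.04],[.40,.35,.1]):
        qq,e=ik(p,rc,qq);print(ps,roll,p,qq.round(2),e.round(3))
E
```

```text
via (array([32. , -5.4,  5.8]), array([-6.2,  6.4, 21.7]))
pre from via (array([16.9, 11. ,  6.8]), array([0., 0., 0.]))
[ 0.84 -0.17 -0.48  0.36 -0.97 -0.92] 1.8842760685089385e-11
[ 0.46 -0.3  -0.81  0.26 -0.66 -0.55] 6.405229124872845e-11
stay 0.22 [ 0.535 -0.25   0.077] [-0.27  0.27 -0.33 -0.28 -0.58  0.56] 0.0
stay 0.6 [ 0.554 -0.248  0.121] [-0.25  0.24 -0.25 -0.23 -0.67  0.49] 0.0
stay 1 [ 0.589 -0.245  0.155] [-0.23  0.26 -0.14 -0.19 -0.76  0.42] 0.0
stay 1.4 [ 0.635 -0.241  0.173] [-0.2   0.32 -0.03 -0.16 -0.81  0.37] 0.0
stay 1.57 [ 0.656 -0.239  0.175] [-0.19  0.35  0.02 -0.16 -0.83  0.35] 0.0
40 -90 [0.54, -0.08, 0.085] [-0.2   0.12 -0.53 -1.26 -0.23  3.01] 0.0
40 -90 [0.46, -0.1, 0.13] [-0.08 -0.13 -0.71 -0.82 -0.18  2.49] 0.0
40 -90 [0.44, 0.36, 0.04] [ 0.55  0.23 -0.53 -1.86 -0.07  3.05] 0.394
40 -90 [0.4, 0.35, 0.1] [ 0.56  0.05 -0.62 -1.87 -0.07  3.05] 0.437
40 90 [0.54, -0.08, 0.085] [-0.2   0.12 -0.53 -1.26 -0.23 -0.13] 0.0
40 90 [0.46, -0.1, 0.13] [-0.08 -0.13 -0.71 -0.82 -0.18 -0.65] 0.0
40 90 [0.44, 0.36, 0.04] [ 0.37  0.25 -0.76 -2.87 -0.21  1.11] 0.249
40 90 [
[... 1014 characters left out ...]
-0.07 -1.79] 0.01
50 90 [0.44, 0.36, 0.04] [ 1.06  0.3  -0.68  0.69 -0.46 -3.05] 0.336
50 90 [0.4, 0.35, 0.1] [ 1.16  0.14 -0.71  0.64 -0.58 -3.05] 0.293
55 -90 [0.54, -0.08, 0.085] [ 0.14  0.11 -0.79  0.17 -0.07  1.36] 0.02
55 -90 [0.46, -0.1, 0.13] [ 0.14 -0.13 -0.86  0.14 -0.23  1.39] 0.0
55 -90 [0.44, 0.36, 0.04] [ 0.91  0.29 -0.93  1.71 -0.44 -0.88] 0.019
55 -90 [0.4, 0.35, 0.1] [ 1.12  0.13 -0.95  1.32 -0.53 -0.65] 0.0
55 90 [0.54, -0.08, 0.085] [ 0.14  0.11 -0.79  0.17 -0.07 -1.78] 0.02
55 90 [0.46, -0.1, 0.13] [ 0.14 -0.13 -0.86  0.14 -0.23 -1.75] 0.0
55 90 [0.44, 0.36, 0.04] [ 1.07  0.3  -0.67  0.66 -0.47 -3.05] 0.258
55 90 [0.4, 0.35, 0.1] [ 1.17  0.15 -0.7   0.61 -0.59 -3.05] 0.22
```

Request:
{"fn": "servo_tool", "kwargs": {"plan": [{"tx": 32,"ty": -5.4,"tz": 5.8,"wx": -6.2,"wy": 6.4,"wz": 21.7,"gripper": 165},{"tx": 32,"ty": -5.4,"tz": 5.8,"wx": -6.2,"wy": 6.4,"wz": 21.7,"gripper": 165},{"tx": 32,"ty": -5.4,"tz": 5.8,"wx": -6.2,"wy": 6.4,"wz": 21.7,"gripper": 165},{"tx": 32,"ty": -5.4,"tz": 5.8,"wx": -6.2,"wy": 6.4,"wz": 21.7,"gripper": 165},{"tx": 32,"ty": -5.4,"tz": 5.8,"wx": -6.2,"wy": 6.4,"wz": 21.7,"gripper": 165},{"tx": 32,"ty": -5.4,"tz": 5.8,"wx": -6.2,"wy": 6.4,"wz": 21.7,"gripper": 165},{"tx": 32,"ty": -5.4,"tz": 5.8,"wx": -6.2,"wy": 6.4,"wz": 21.7,"gripper": 165},{"tx": 32,"ty": -5.4,"tz": 5.8,"wx": -6.2,"wy": 6.4,"wz": 21.7,"gripper": 165}]}}

```text
time: 5.0
tcp_pos: [0.4667, 0.1461, 0.2631]
ee_rot: [-0.159, 0.718, -0.662, 0.147]
force: [0.1, 0.7, 0.1]
gripper_width: 0.353
grasp_force: 0.0
```

Request:
{"fn": "servo_tool", "kwargs": {"plan": [{"tx": 16.9,"ty": 11,"tz": 6.8,"wx": 0,"wy": 0,"wz": 0,"gripper": 175},{"tx": 16.9,"ty": 11,"tz": 6.8,"wx": 0,"wy": 0,"wz": 0,"gripper": 175},{"tx": 16.9,"ty": 11,"tz": 6.8,"wx": 0,"wy": 0,"wz": 0,"gripper": 175},{"tx": 16.9,"ty": 11,"tz": 6.8,"wx": 0,"wy": 0,"wz": 0,"gripper": 175},{"tx": 16.9,"ty": 11,"tz": 6.8,"wx": 0,"wy": 0,"wz": 0,"gripper": 175},{"tx": 16.9,"ty": 11,"tz": 6.8,"wx": 0,"wy": 0,"wz": 0,"gripper": 175}]}}

```text
time: 5.6
tcp_pos: [0.4079, -0.0269, 0.1538]
ee_rot: [-0.158, 0.719, -0.661, 0.146]
force: [0.9, 0.5, 0.4]
gripper_width: 0.315
grasp_force: 0.0
```

```bash
python3 st.py; python3 - <<'E'
from h import *
from cell import *
r=rot(65);d=r.as_matrix()[:,2];h=eng(-.153,0,.108);print(go(h-.07*d,r),go(h,r))
p=read_camera("side");im=p["color"][:,:,::-1].copy()
cv2.imwrite("pics/side1.png",cv2.resize(im[120:260,260:440],None,fx=4.3,fy=4.3,interpolation=3))
E
```

```text
[ 0.4079 -0.0269  0.1538] [ 0.42  0.03 -0.91] [ 0.462 -0.306 -0.817  0.254 -0.668 -0.545] 5.6 F [0.9 0.5 0.4] w 0.31
(array([-0.3, -0.4,  0.1]), array([ 0.1, -0.1, -0.1])) (array([-0.3, -0.4,  7.1]), array([ 0.1, -0.1, -0.1]))
```

View pics/side1.png

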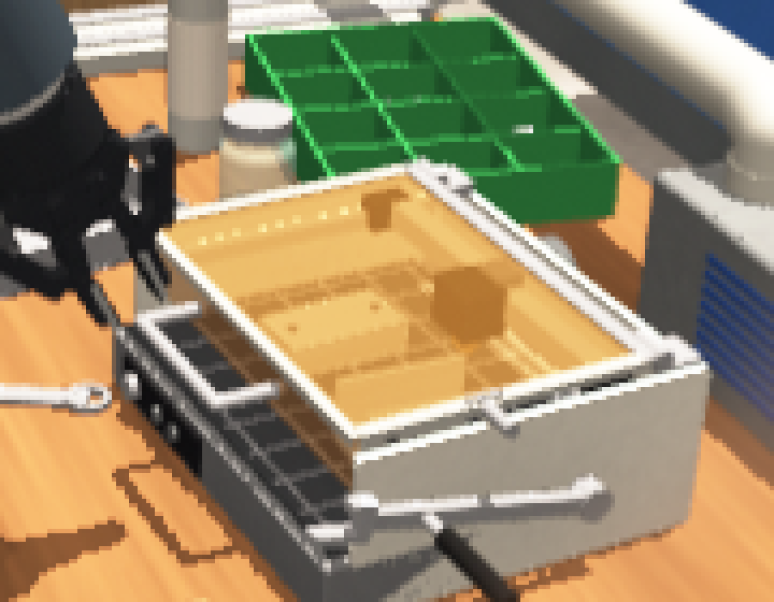

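Request:
{"fn": "servo_tool", "kwargs": {"plan": [{"tx": -0.2,"ty": -0.3,"tz": 3.5,"wx": 0,"wy": 0,"wz": 0,"gripper": 175},{"tx": -0.2,"ty": -0.3,"tz": 5.5,"wx": 0,"wy": 0,"wz": 0,"gripper": 175},{"tx": -0.2,"ty": -0.3,"tz": 7.1,"wx": 0,"wy": 0,"wz": 0,"gripper": 175},{"tx": -0.2,"ty": -0.3,"tz": 7.1,"wx": 0,"wy": 0,"wz": 0,"gripper": 175},{"tx": -0.2,"ty": -0.3,"tz": 7.1,"wx": 0,"wy": 0,"wz": 0,"gripper": 175}]}}

```text
time: 6.15
tcp_pos: [0.4423, -0.0197, 0.0926]
ee_rot: [-0.159, 0.72, -0.659, 0.146]
force: [-1.0, -0.9, -0.2]
gripper_width: 0.312
grasp_force: 0.0
```

Request:
{"fn": "servo_tool", "kwargs": {"plan": [{"tx": 0,"ty": 0,"tz": 0,"wx": 0,"wy": 0,"wz": 0,"gripper": 210},{"tx": 0,"ty": 0,"tz": 0,"wx": 0,"wy": 0,"wz": 0,"gripper": 255},{"tx": 0,"ty": 0,"tz": 0,"wx": 0,"wy": 0,"wz": 0,"gripper": 255},{"tx": 0,"ty": 0,"tz": 0,"wx": 0,"wy": 0,"wz": 0,"gripper": 255}]}}

```text
time: 6.55
tcp_pos: [0.4426, -0.02, 0.0933]
ee_rot: [-0.161, 0.72, -0.659, 0.147]
force: [-5.1, 3.7, 8.0]
gripper_width: 0.092
grasp_force: 58.9
```

```bash
python3 st.py; python3 - <<'E'
from h import *
r=rot(65)
c,r0,s=cur();d=r0.as_matrix()[:,2];g=c-.0187*d
# arc anchored at the present grasp: hinge from model
hw=eng(.11,0,.125);u=np.array([np.cos(.087),np.sin(.087),0])
v=g-hw;x=v@u;z=v[2];print('bar rel hinge',x,v,hand(0)-hw)
for a in np.arange(.1,1.2,.1):
    D=(x*np.cos(a)-(-1)*(-1)*0)
    nx=x*np.cos(a)+z*np.sin(a);nz=z*np.cos(a)-x*np.sin(a)
    dw=u*(nx-x)+np.array([0,0,nz-z]);print(round(a,2),(r0.inv().apply(dw)*100).round(2))
E
```

```text
[ 0.4426 -0.02    0.0933] [ 0.42  0.04 -0.91] [ 0.406 -0.136 -0.912  0.35  -0.397 -0.614] 6.55 F [-5.1  3.7  8. ] w 0.09
bar rel hinge -0.261823849121434 [-0.26092153 -0.02174186 -0.01472877] [-0.26105785 -0.02276951 -0.01700318]
0.1 [-0.   -1.1  -2.38]
0.2 [-0.   -2.43 -4.64]
0.3 [-0.   -3.98 -6.75]
0.4 [-0.   -5.74 -8.7 ]
0.5 [ -0.    -7.68 -10.46]
0.6 [ -0.    -9.78 -12.02]
0.7 [ -0.   -12.03 -13.37]
0.8 [  0.   -14.41 -14.48]
0.9 [  0.   -16.88 -15.35]
1.0 [  0.   -19.43 -15.96]
1.1 [  0.   -22.02 -16.32]
```

Request:
{"fn": "servo_tool", "kwargs": {"plan": [{"tx": 0,"ty": -0.53,"tz": -1.2,"wx": 0,"wy": 0,"wz": 0,"gripper": 255},{"tx": 0,"ty": -1.1,"tz": -2.38,"wx": 0,"wy": 0,"wz": 0,"gripper": 255},{"tx": 0,"ty": -2.43,"tz": -4.64,"wx": 0,"wy": 0,"wz": 0,"gripper": 255},{"tx": 0,"ty": -3.98,"tz": -6.75,"wx": 0,"wy": 0,"wz": 0,"gripper": 255},{"tx": 0,"ty": -5.74,"tz": -8.7,"wx": 0,"wy": 0,"wz": 0,"gripper": 255},{"tx": 0,"ty": -5.74,"tz": -8.7,"wx": 0,"wy": 0,"wz": 0,"gripper": 255}]}}

```text
time: 7.15
tcp_pos: [0.4549, -0.019, 0.1955]
ee_rot: [-0.159, 0.719, -0.661, 0.144]
force: [-16.3, 6.8, 4.3]
gripper_width: 0.088
grasp_force: 60.0
```

```bash
python3 st.py
```

```text
[ 0.4549 -0.019   0.1955] [ 0.42  0.04 -0.91] [ 0.412 -0.221 -0.63   0.194 -0.759 -0.44 ] 7.15 F [-16.3   6.8   4.3] w 0.09
```

Request:
{"fn": "servo_tool", "kwargs": {"plan": [{"tx": 0,"ty": -1.75,"tz": -1.85,"wx": 0,"wy": 0,"wz": 0,"gripper": 255},{"tx": 0,"ty": -3.85,"tz": -3.4,"wx": 0,"wy": 0,"wz": 0,"gripper": 255},{"tx": 0,"ty": -6.1,"tz": -4.75,"wx": 0,"wy": 0,"wz": 0,"gripper": 255},{"tx": 0,"ty": -8.5,"tz": -5.9,"wx": 0,"wy": 0,"wz": 0,"gripper": 255},{"tx": 0,"ty": -10.95,"tz": -6.75,"wx": 0,"wy": 0,"wz": 0,"gripper": 255},{"tx": 0,"ty": -13.5,"tz": -7.4,"wx": 0,"wy": 0,"wz": 0,"gripper": 255},{"tx": 0,"ty": -15,"tz": -7.6,"wx": 0,"wy": 0,"wz": 0,"gripper": 255},{"tx": 0,"ty": -15.7,"tz": -7.7,"wx": 0,"wy": 0,"wz": 0,"gripper": 255},{"tx": 0,"ty": -15.7,"tz": -7.7,"wx": 0,"wy": 0,"wz": 0,"gripper": 255}]}}

```text
time: 8.05
tcp_pos: [0.5673, -0.0094, 0.335]
ee_rot: [-0.161, 0.72, -0.659, 0.148]
force: [-5.6, 2.4, 10.6]
gripper_width: 0.091
grasp_force: 64.6
```

```bash
python3 st.py; python3 - <<'E'
from h import *
c,r0,s=cur();g=c-.0187*r0.as_matrix()[:,2];v=g-eng(.11,0,.125);u=np.array([np.cos(.087),np.sin(.087),0])
print(v@u,v[2],np.hypot(v@u,v[2]),np.arctan2(v[2],-(v@u))+.065)
E
```

```text
[ 0.5673 -0.0094  0.335 ] [ 0.43  0.04 -0.9 ] [ 0.325 -0.032 -0.092  0.114 -1.083 -0.268] 8.05 F [-5.6  2.4 10.6] w 0.09
-0.13673387778770552 0.22686059428863603 0.26488088374938706 1.09337773765792
```

Request:
{"fn": "servo_tool", "kwargs": {"plan": [{"tx": 0,"ty": -0.6,"tz": -0.1,"wx": 0,"wy": 0,"wz": 0,"gripper": 255},{"tx": 0,"ty": -0.6,"tz": -0.1,"wx": 0,"wy": 0,"wz": 0,"gripper": 255},{"tx": 0,"ty": -0.6,"tz": -0.1,"wx": 0,"wy": 0,"wz": 0,"gripper": 140},{"tx": 0,"ty": -0.6,"tz": -0.1,"wx": 0,"wy": 0,"wz": 0,"gripper": 140},{"tx": 0,"ty": -0.6,"tz": -0.1,"wx": 0,"wy": 0,"wz": 0,"gripper": 140},{"tx": 0,"ty": -0.6,"tz": -4,"wx": 0,"wy": 0,"wz": 0,"gripper": 140},{"tx": 0,"ty": -0.6,"tz": -8,"wx": 0,"wy": 0,"wz": 0,"gripper": 140},{"tx": 0,"ty": -0.6,"tz": -8,"wx": 0,"wy": 0,"wz": 0,"gripper": 140}]}}

```text
time: 8.85
tcp_pos: [0.5385, -0.0127, 0.4131]
ee_rot: [-0.163, 0.719, -0.659, 0.15]
force: [0.6, 0.9, 0.5]
gripper_width: 0.45
grasp_force: 0.0
```

```bash
python3 st.py; cat >gd.py <<'E'
from h import *
from cell import *
# guard angle: amber pane corner reprojection by eye helper: print spots
E
python3 - <<'E'
from h import *
from cell import *
c,r0,s=cur();q=s['qpos']
p=read_camera("side");cv2.imwrite("pics/side2.png",cv2.resize(p["color"][60:280,240:460][:,:,::-1],None,fx=2.7,fy=2.7,interpolation=3))
r=rot(65);g=eng(.05-.125*np.cos(.22),-.238,.05+.125*np.sin(.22))
d=r.as_matrix()[:,2]
for n,t in(('v1',[.46,-.03,.36]),('v2',[.46,-.25,.25]),('pre',g-.08*d),('g',g)):
    q,e=ik(t,r,q);print(n,np.round(t,3),q.round(2),e.round(4),go(t,r))
E
```

```text
[ 0.5385 -0.0127  0.4131] [ 0.43  0.04 -0.9 ] [ 0.343 -0.083  0.055  0.116 -1.276 -0.266] 8.85 F [0.6 0.9 0.5] w 0.45
v1 [ 0.46 -0.03  0.36] [ 0.37 -0.24 -0.24  0.13 -1.15 -0.31] 0.0 (array([1.1, 9.3, 2.9]), array([-0.3,  0. ,  0. ]))
v2 [ 0.46 -0.25  0.25] [-0.32 -0.01 -0.21 -0.2  -0.98  0.48] 0.0 (array([23. , 15.8, 12.1]), array([-0.3,  0. ,  0. ]))
pre [ 0.501 -0.255  0.15 ] [-0.3   0.14 -0.3  -0.24 -0.74  0.53] 0.0 (array([23.9, 16.4, 22.9]), array([-0.3,  0. ,  0. ]))
g [ 0.535 -0.252  0.077] [-0.28  0.27 -0.33 -0.28 -0.58  0.57] 0.0 (array([23.9, 16.4, 30.9]), array([-0.3,  0. ,  0. ]))
```

View pics/side2.png

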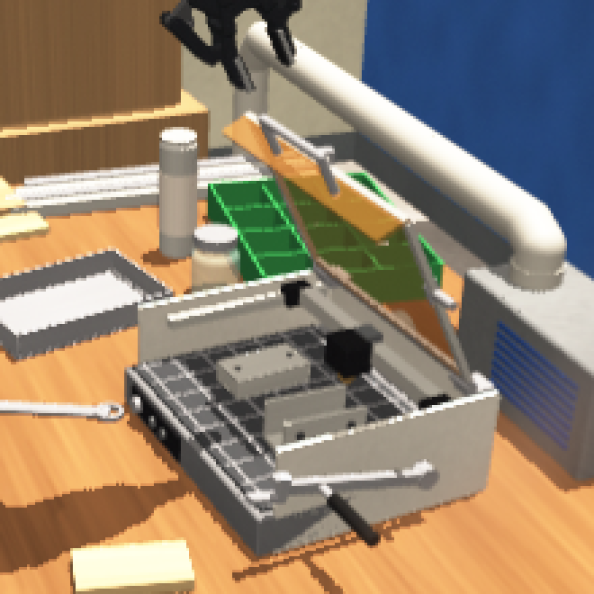

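The guard stands open. The cradle is the right-hand channel, at about (310,405), and the block is on the left. Next is the stay grip.

Request:
{"fn": "servo_tool", "kwargs": {"plan": [{"tx": 12,"ty": 12,"tz": 4,"wx": 0,"wy": 0,"wz": 0,"gripper": 140},{"tx": 12,"ty": 12,"tz": 4,"wx": 0,"wy": 0,"wz": 0,"gripper": 140},{"tx": 12,"ty": 12,"tz": 4,"wx": 0,"wy": 0,"wz": 0,"gripper": 140},{"tx": 23.9,"ty": 16.4,"tz": 12,"wx": 0,"wy": 0,"wz": 0,"gripper": 140},{"tx": 23.9,"ty": 16.4,"tz": 12,"wx": 0,"wy": 0,"wz": 0,"gripper": 140},{"tx": 23.9,"ty": 16.4,"tz": 22.9,"wx": 0,"wy": 0,"wz": 0,"gripper": 150},{"tx": 23.9,"ty": 16.4,"tz": 22.9,"wx": 0,"wy": 0,"wz": 0,"gripper": 150},{"tx": 23.9,"ty": 16.4,"tz": 22.9,"wx": 0,"wy": 0,"wz": 0,"gripper": 150},{"tx": 23.9,"ty": 16.4,"tz": 22.9,"wx": 0,"wy": 0,"wz": 0,"gripper": 150},{"tx": 23.9,"ty": 16.4,"tz": 22.9,"wx": 0,"wy": 0,"wz": 0,"gripper": 150}]}}

```text
time: 9.9
tcp_pos: [0.506, -0.255, 0.127]
ee_rot: [-0.158, 0.72, -0.661, 0.144]
force: [-0.1, 0.3, 0.9]
gripper_width: 0.409
grasp_force: 0.0
```

```bash
python3 st.py; python3 - <<'E'
from h import *
from cell import *
r=rot(65);g=eng(.05-.125*np.cos(.22),-.238,.05+.125*np.sin(.22));print(go(g,r))
p=read_camera("side");a=p["color"][200:290,320:440][:,:,::-1];t=read_camera("top")["color"][140:230,350:450][:,:,::-1]
im=np.hstack([cv2.resize(a,(400,300),interpolation=3),cv2.resize(t,(333,300),interpolation=3)])
cv2.imwrite("pics/both3.png",im)
E
```

```text
[ 0.506 -0.255  0.127] [ 0.42  0.04 -0.91] [-0.303  0.143 -0.307 -0.241 -0.733  0.537] 9.9 F [-0.1  0.3  0.9] w 0.41
(array([-0.1, -0.6,  7.6]), array([ 0.3,  0. , -0.1]))
```

View pics/both3.png

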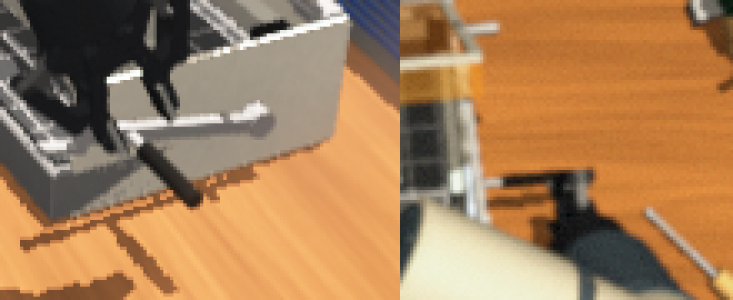

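Both views show the open fingers astride the black grip, near its outer end. I'll insert slightly inboard and close.

Request:
{"fn": "servo_tool", "kwargs": {"plan": [{"tx": -0.6,"ty": -0.5,"tz": 2,"wx": 0,"wy": 0,"wz": 0,"gripper": 150},{"tx": -0.6,"ty": -0.5,"tz": 5,"wx": 0,"wy": 0,"wz": 0,"gripper": 150},{"tx": -0.6,"ty": -0.5,"tz": 7.6,"wx": 0,"wy": 0,"wz": 0,"gripper": 150},{"tx": -0.6,"ty": -0.5,"tz": 7.6,"wx": 0,"wy": 0,"wz": 0,"gripper": 150},{"tx": -0.6,"ty": -0.5,"tz": 7.6,"wx": 0,"wy": 0,"wz": 0,"gripper": 200},{"tx": -0.6,"ty": -0.5,"tz": 7.6,"wx": 0,"wy": 0,"wz": 0,"gripper": 255},{"tx": -0.6,"ty": -0.5,"tz": 7.6,"wx": 0,"wy": 0,"wz": 0,"gripper": 255},{"tx": -0.6,"ty": -0.5,"tz": 7.6,"wx": 0,"wy": 0,"wz": 0,"gripper": 255},{"tx": -0.6,"ty": -0.5,"tz": 7.6,"wx": 0,"wy": 0,"wz": 0,"gripper": 255}]}}

```text
time: 10.9
tcp_pos: [0.5411, -0.2458, 0.0638]
ee_rot: [-0.159, 0.72, -0.66, 0.146]
force: [-4.7, -0.9, -0.9]
gripper_width: 0.141
grasp_force: 58.5
```

```bash
python3 st.py; python3 - <<'E'
from h import *
c,r0,s=cur();g=c-.0187*r0.as_matrix()[:,2]
u=np.array([np.cos(.087),np.sin(.087),0]);v=g-eng(.05,-.17,.05);x=v@u;z=v[2]
a0=np.arctan2(z,-x);L=np.hypot(x,z);print('ang',a0,'len',L)
for a in(.35,.5,.65,.8,.95,1.1,1.25,1.4,1.5,1.57):
    dx=-L*np.cos(a)-x;dz=L*np.sin(a)-z;print(a,(r0.inv().apply(u*dx+[0,0,dz])*100).round(2))
E
```

```text
[ 0.5411 -0.2458  0.0638] [ 0.42  0.04 -0.91] [-0.263  0.261 -0.336 -0.266 -0.579  0.544] 10.9 F [-4.7 -0.9 -0.9] w 0.14
ang 0.24439341528270953 len 0.12695028177681617
0.35 [ 0.  -0.9 -1. ]
0.5 [ 0.   -2.34 -2.24]
0.65 [ 0.   -3.95 -3.25]
0.8 [ 0.01 -5.69 -4.01]
0.95 [ 0.01 -7.53 -4.51]
1.1 [ 0.01 -9.42 -4.72]
1.25 [ 1.000e-02 -1.132e+01 -4.640e+00]
1.4 [ 1.000e-02 -1.319e+01 -4.290e+00]
1.5 [ 1.00e-02 -1.44e+01 -3.90e+00]
1.57 [ 1.000e-02 -1.521e+01 -3.550e+00]
```

Request:
{"fn": "servo_tool", "kwargs": {"plan": [{"tx": 0,"ty": -0.9,"tz": -1,"wx": 0,"wy": 0,"wz": 0,"gripper": 255},{"tx": 0,"ty": -2.34,"tz": -2.24,"wx": 0,"wy": 0,"wz": 0,"gripper": 255},{"tx": 0,"ty": -3.95,"tz": -3.25,"wx": 0,"wy": 0,"wz": 0,"gripper": 255},{"tx": 0,"ty": -5.7,"tz": -4,"wx": 0,"wy": 0,"wz": 0,"gripper": 255},{"tx": 0,"ty": -7.5,"tz": -4.5,"wx": 0,"wy": 0,"wz": 0,"gripper": 255},{"tx": 0,"ty": -9.4,"tz": -4.7,"wx": 0,"wy": 0,"wz": 0,"gripper": 255},{"tx": 0,"ty": -11.3,"tz": -4.65,"wx": 0,"wy": 0,"wz": 0,"gripper": 255},{"tx": 0,"ty": -13.2,"tz": -4.3,"wx": 0,"wy": 0,"wz": 0,"gripper": 255},{"tx": 0,"ty": -14.4,"tz": -3.9,"wx": 0,"wy": 0,"wz": 0,"gripper": 255},{"tx": 0,"ty": -14.4,"tz": -3.9,"wx": 0,"wy": 0,"wz": 0,"gripper": 255}]}}

```text
time: 11.9
tcp_pos: [0.6585, -0.2359, 0.1624]
ee_rot: [-0.16, 0.72, -0.659, 0.149]
force: [-0.8, 0.2, 5.2]
gripper_width: 0.144
grasp_force: 61.8
```

Request:
{"fn": "servo_tool", "kwargs": {"plan": [{"tx": 0,"ty": -0.4,"tz": 0.2,"wx": 0,"wy": 0,"wz": 0,"gripper": 255},{"tx": 0,"ty": -0.8,"tz": 0.35,"wx": 0,"wy": 0,"wz": 0,"gripper": 255},{"tx": 0,"ty": -0.8,"tz": 0.35,"wx": 0,"wy": 0,"wz": 0,"gripper": 255}]}}

```text
time: 12.2
tcp_pos: [0.6658, -0.2354, 0.1619]
ee_rot: [-0.16, 0.72, -0.659, 0.148]
force: [-4.8, 0.8, 5.2]
gripper_width: 0.137
grasp_force: 63.1
```

```bash
python3 st.py; python3 - <<'E'
from h import *
from cell import *
c,r0,s=cur();g=c-.0187*r0.as_matrix()[:,2]
u=np.array([np.cos(.087),np.sin(.087),0]);v=g-eng(.05,-.17,.05);x=v@u;z=v[2]
print('ang',np.arctan2(z,-x),'len',np.hypot(x,z))
p=read_camera("side")
cv2.imwrite("pics/side4.png",cv2.resize(p["color"][90:260,330:450][:,:,::-1],None,fx=3.5,fy=3.5,interpolation=3))
E
```

```text
[ 0.6658 -0.2354  0.1619] [ 0.42  0.03 -0.91] [-0.179  0.344  0.021 -0.15  -0.828  0.345] 12.2 F [-4.8  0.8  5.2] w 0.14
ang 1.5848057377895675 len 0.12881687258993998
```

View pics/side4.png

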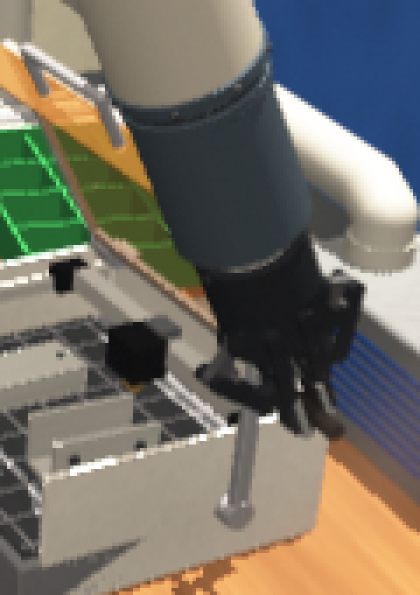

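Request:
{"fn": "servo_tool", "kwargs": {"plan": [{"tx": 0,"ty": 0,"tz": 0,"wx": 0,"wy": 0,"wz": 0,"gripper": 150},{"tx": 0,"ty": 0,"tz": 0,"wx": 0,"wy": 0,"wz": 0,"gripper": 150},{"tx": 0,"ty": 0,"tz": 0,"wx": 0,"wy": 0,"wz": 0,"gripper": 150},{"tx": 0.5,"ty": 0,"tz": -5,"wx": 0,"wy": 0,"wz": 0,"gripper": 150},{"tx": 0.5,"ty": 0,"tz": -10,"wx": 0,"wy": 0,"wz": 0,"gripper": 150},{"tx": 0.5,"ty": 3,"tz": -15,"wx": 0,"wy": 0,"wz": 0,"gripper": 150},{"tx": 0.5,"ty": 3,"tz": -17,"wx": 0,"wy": 0,"wz": 0,"gripper": 150},{"tx": 0.5,"ty": 3,"tz": -17,"wx": 0,"wy": 0,"wz": 0,"gripper": 150}]}}

```text
time: 13.05
tcp_pos: [0.567, -0.2498, 0.3066]
ee_rot: [-0.161, 0.719, -0.659, 0.151]
force: [0.5, 0.4, -0.2]
gripper_width: 0.413
grasp_force: 0.0
```

```bash
python3 st.py; python3 - <<'E'
from h import *
from cell import *
c,r0,s=cur();r=rot(65);d=r.as_matrix()[:,2]
p=read_camera("side")
cv2.imwrite("pics/side5.png",cv2.resize(p["color"][90:260,290:450][:,:,::-1],None,fx=3.5,fy=3.5,interpolation=3))
hw=eng(.11,0,.125);u=np.array([np.cos(.087),np.sin(.087),0])
H=lambda a:hw-u*.2635*np.cos(a-.063)+np.array([0,0,.2635*np.sin(a-.063)])
h=H(1.115)
print(h,'pre',go(h-.09*d,r),'at',go(h,r))
for a in(1.08,1.04,1,.96,.92,.88,.86):print(a,(r.inv().apply(H(a)-h)*100).round(2))
# predicted pixels of key points for check
for a in (1.05,1.09,1.13):
    q=a;print(a,proj(w(P0,[[.11-.13*np.cos(q),-.15,.125+.13*np.sin(q)],[.11-.22*np.cos(q),-.15,.125+.22*np.sin(q)]]),'s').round(1).tolist())
for b in(1.5,1.55,1.6):print(b,proj(w(P0,[[.05-.2*np.cos(b),-.17,.05+.2*np.sin(b)]]),'s').round(1))
E
```

```text
[ 0.567  -0.2498  0.3066] [ 0.43  0.03 -0.9 ] [-0.247  0.121  0.101 -0.151 -1.13   0.37 ] 13.05 F [ 0.5  0.4 -0.2] w 0.41
[ 0.56542553 -0.01029451  0.35382778] pre (array([-23.8,  -3.9, -10.9]), array([-0.3, -0.2,  0. ])) at (array([-23.8,  -3.9,  -1.9]), array([-0.3, -0.2,  0. ]))
1.08 [-0.    0.92  0.09]
1.04 [0.   1.96 0.24]
1 [0.   3.   0.42]
0.96 [0.   4.03 0.65]
0.92 [0.   5.05 0.92]
0.88 [0.   6.05 1.23]
0.86 [0.   6.55 1.4 ]
1.05 [[398.0, 169.6], [385.6, 143.7]]
1.09 [[399.6, 168.3], [388.5, 141.5]]
1.13 [[401.3, 167.2], [391.4, 139.5]]
1.5 [[399.9 169.4]]
1.55 [[403.3 168.5]]
1.6 [[406.7 167.7]]
```

View pics/side5.png

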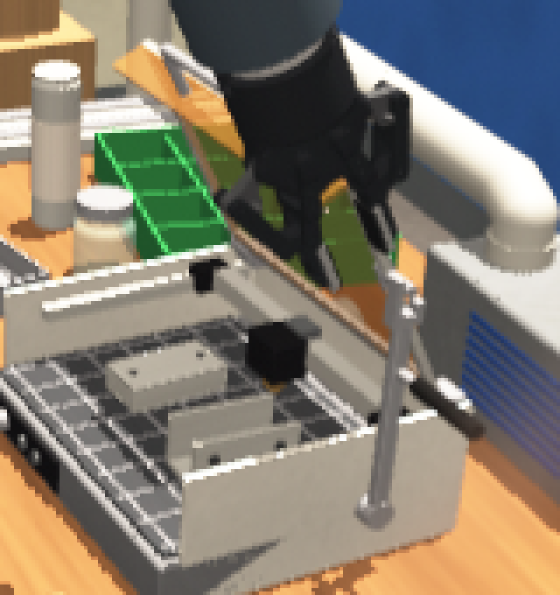

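Request:
{"fn": "servo_tool", "kwargs": {"plan": [{"tx": 0,"ty": 0,"tz": -5,"wx": 0,"wy": 0,"wz": 0,"gripper": 160},{"tx": 0,"ty": 0,"tz": -11,"wx": 0,"wy": 0,"wz": 0,"gripper": 160},{"tx": -4,"ty": -2,"tz": -11,"wx": 0,"wy": 0,"wz": 0,"gripper": 160},{"tx": -23.8,"ty": -3.7,"tz": -11,"wx": 0,"wy": 0,"wz": 0,"gripper": 160},{"tx": -23.8,"ty": -3.7,"tz": -11,"wx": 0,"wy": 0,"wz": 0,"gripper": 160},{"tx": -23.8,"ty": -3.7,"tz": -11,"wx": 0,"wy": 0,"wz": 0,"gripper": 160},{"tx": -23.8,"ty": -3.7,"tz": -11,"wx": 0,"wy": 0,"wz": 0,"gripper": 160},{"tx": -23.8,"ty": -3.7,"tz": -11,"wx": 0,"wy": 0,"wz": 0,"gripper": 160},{"tx": -23.8,"ty": -3.7,"tz": -11,"wx": 0,"wy": 0,"wz": 0,"gripper": 160},{"tx": -23.8,"ty": -3.7,"tz": -11,"wx": 0,"wy": 0,"wz": 0,"gripper": 160},{"tx": -23.8,"ty": -3.7,"tz": -11,"wx": 0,"wy": 0,"wz": 0,"gripper": 160}]}}

```text
time: 14.2
tcp_pos: [0.5339, -0.0137, 0.4152]
ee_rot: [-0.159, 0.719, -0.66, 0.146]
force: [-0.1, -0.6, -0.1]
gripper_width: 0.375
grasp_force: 0.0
```

```bash
python3 st.py; python3 - <<'E'
from h import *
print(go([.56542553,-.01029451,.35382778],rot(65)))
E
```

```text
[ 0.5339 -0.0137  0.4152] [ 0.42  0.03 -0.91] [ 0.344 -0.083  0.065  0.113 -1.299 -0.266] 14.2 F [-0.1 -0.6 -0.1] w 0.37
(array([-0.1, -0.3,  8.8]), array([ 0.1, -0.1, -0.1]))
```

Request:
{"fn": "servo_tool", "kwargs": {"plan": [{"tx": -0.1,"ty": -0.3,"tz": 4,"wx": 0,"wy": 0,"wz": 0,"gripper": 160},{"tx": -0.1,"ty": -0.3,"tz": 7,"wx": 0,"wy": 0,"wz": 0,"gripper": 160},{"tx": -0.1,"ty": -0.3,"tz": 8.8,"wx": 0,"wy": 0,"wz": 0,"gripper": 160},{"tx": -0.1,"ty": -0.3,"tz": 8.8,"wx": 0,"wy": 0,"wz": 0,"gripper": 160},{"tx": -0.1,"ty": -0.3,"tz": 8.8,"wx": 0,"wy": 0,"wz": 0,"gripper": 210},{"tx": -0.1,"ty": -0.3,"tz": 8.8,"wx": 0,"wy": 0,"wz": 0,"gripper": 255},{"tx": -0.1,"ty": -0.3,"tz": 8.8,"wx": 0,"wy": 0,"wz": 0,"gripper": 255},{"tx": -0.1,"ty": -0.3,"tz": 8.8,"wx": 0,"wy": 0,"wz": 0,"gripper": 255}]}}

```text
time: 15.0
tcp_pos: [0.5733, -0.0091, 0.3386]
ee_rot: [-0.159, 0.72, -0.66, 0.148]
force: [-1.8, -6.3, 1.4]
gripper_width: 0.089
grasp_force: 58.7
```

```bash
python3 st.py; cat >gang.py <<'E'
from h import *
c,r0,s=cur();g=c-.0187*r0.as_matrix()[:,2];v=g-eng(.11,0,.125);u=np.array([np.cos(.087),np.sin(.087),0])
x=v@u;z=v[2];L=np.hypot(x,z);a0=np.arctan2(z,-x);print('guard',a0+.063,'rad',L)
for da in(.04,.08,.12,.16,.2,.22,.24,.26):
    a=a0-da;print(round(a+.063,3),(r0.inv().apply(u*(-L*np.cos(a)-x)+[0,0,L*np.sin(a)-z])*100).round(2))
E
python3 gang.py
```

```text
[ 0.5733 -0.0091  0.3386] [ 0.42  0.03 -0.91] [ 0.322 -0.018 -0.067  0.114 -1.098 -0.265] 15.0 F [-1.8 -6.3  1.4] w 0.09
guard 1.1184077815205735 rad 0.264990912353748
1.078 [-0.    1.05  0.1 ]
1.038 [-0.    2.1   0.25]
0.998 [-0.    3.15  0.44]
0.958 [-0.    4.18  0.67]
0.918 [-0.    5.21  0.94]
0.898 [-0.    5.72  1.09]
0.878 [-0.01  6.22  1.25]
0.858 [-0.01  6.72  1.42]
```

Now I'll lower it slowly (0.04 rad per row at most).

Request:
{"fn": "servo_tool", "kwargs": {"plan": [{"tx": 0,"ty": 0.5,"tz": 0.05,"wx": 0,"wy": 0,"wz": 0,"gripper": 255},{"tx": 0,"ty": 1.05,"tz": 0.1,"wx": 0,"wy": 0,"wz": 0,"gripper": 255},{"tx": 0,"ty": 1.6,"tz": 0.18,"wx": 0,"wy": 0,"wz": 0,"gripper": 255},{"tx": 0,"ty": 2.1,"tz": 0.25,"wx": 0,"wy": 0,"wz": 0,"gripper": 255},{"tx": 0,"ty": 2.6,"tz": 0.35,"wx": 0,"wy": 0,"wz": 0,"gripper": 255},{"tx": 0,"ty": 3.15,"tz": 0.44,"wx": 0,"wy": 0,"wz": 0,"gripper": 255},{"tx": 0,"ty": 3.7,"tz": 0.55,"wx": 0,"wy": 0,"wz": 0,"gripper": 255},{"tx": 0,"ty": 4.2,"tz": 0.67,"wx": 0,"wy": 0,"wz": 0,"gripper": 255},{"tx": 0,"ty": 4.7,"tz": 0.8,"wx": 0,"wy": 0,"wz": 0,"gripper": 255},{"tx": 0,"ty": 4.7,"tz": 0.8,"wx": 0,"wy": 0,"wz": 0,"gripper": 255}]}}

```text
time: 16.0
tcp_pos: [0.5344, -0.0124, 0.3119]
ee_rot: [-0.16, 0.72, -0.659, 0.148]
force: [-0.1, -5.6, 2.7]
gripper_width: 0.084
grasp_force: 58.8
```

```bash
python3 st.py; python3 gang.py
```

```text
[ 0.5344 -0.0124  0.3119] [ 0.42  0.03 -0.91] [ 0.347 -0.097 -0.214  0.13  -1.032 -0.303] 16.0 F [-0.1 -5.6  2.7] w 0.08
guard 0.9396215099460772 rad 0.2651888758439731
0.9 [-0.    1.02  0.29]
0.86 [-0.    2.03  0.62]
0.82 [-0.    3.02  0.99]
0.78 [-0.01  4.    1.39]
0.74 [-0.01  4.96  1.84]
0.72 [-0.01  5.44  2.08]
0.7 [-0.01  5.91  2.33]
0.68 [-0.01  6.37  2.58]
```

Request:
{"fn": "servo_tool", "kwargs": {"plan": [{"tx": 0,"ty": 0.5,"tz": 0.15,"wx": 0,"wy": 0,"wz": 0,"gripper": 255},{"tx": 0,"ty": 1,"tz": 0.3,"wx": 0,"wy": 0,"wz": 0,"gripper": 255},{"tx": 0,"ty": 1.3,"tz": 0.4,"wx": 0,"wy": 0,"wz": 0,"gripper": 255},{"tx": 0,"ty": 1.5,"tz": 0.47,"wx": 0,"wy": 0,"wz": 0,"gripper": 255},{"tx": 0,"ty": 1.5,"tz": 0.47,"wx": 0,"wy": 0,"wz": 0,"gripper": 255}]}}

```text
time: 16.5
tcp_pos: [0.5237, -0.0133, 0.3022]
ee_rot: [-0.161, 0.719, -0.659, 0.149]
force: [1.0, -5.5, 2.0]
gripper_width: 0.09
grasp_force: 58.9
```

```bash
python3 st.py; python3 gang.py|head -2
```

```text
[ 0.5237 -0.0133  0.3022] [ 0.43  0.04 -0.9 ] [ 0.355 -0.12  -0.261  0.137 -1.007 -0.316] 16.5 F [ 1.  -5.5  2. ] w 0.09
guard 0.8847451935824651 rad 0.26504025819729443
0.845 [-0.    1.    0.34]
```

Request:
{"fn": "servo_tool", "kwargs": {"plan": [{"tx": 0,"ty": 0.2,"tz": 0.07,"wx": 0,"wy": 0,"wz": 0,"gripper": 255},{"tx": 0,"ty": 0.4,"tz": 0.14,"wx": 0,"wy": 0,"wz": 0,"gripper": 255},{"tx": 0,"ty": 0.5,"tz": 0.18,"wx": 0,"wy": 0,"wz": 0,"gripper": 255},{"tx": 0,"ty": 0.5,"tz": 0.18,"wx": 0,"wy": 0,"wz": 0,"gripper": 255}]}}

```text
time: 16.9
tcp_pos: [0.5214, -0.0135, 0.3]
ee_rot: [-0.162, 0.719, -0.659, 0.15]
force: [3.8, -6.8, 3.5]
gripper_width: 0.093
grasp_force: 58.8
```

```bash
python3 st.py; python3 gang.py|head -2
```

```text
[ 0.5214 -0.0135  0.3   ] [ 0.43  0.04 -0.9 ] [ 0.358 -0.127 -0.275  0.14  -0.997 -0.321] 16.9 F [ 3.8 -6.8  3.5] w 0.09
guard 0.8724604291495093 rad 0.26508142120307243
0.832 [-0.    1.    0.35]
```

Request:
{"fn": "servo_tool", "kwargs": {"plan": [{"tx": 0,"ty": 0.3,"tz": 0.1,"wx": 0,"wy": 0,"wz": 0,"gripper": 255},{"tx": 0,"ty": 0.5,"tz": 0.18,"wx": 0,"wy": 0,"wz": 0,"gripper": 255},{"tx": 0,"ty": 0.5,"tz": 0.18,"wx": 0,"wy": 0,"wz": 0,"gripper": 255},{"tx": 0,"ty": 0.5,"tz": 0.18,"wx": 0,"wy": 0,"wz": 0,"gripper": 255}]}}

```text
time: 17.3
tcp_pos: [0.5194, -0.0136, 0.2988]
ee_rot: [-0.164, 0.719, -0.658, 0.152]
force: [7.0, -6.0, 8.2]
gripper_width: 0.092
grasp_force: 58.7
```

```bash
python3 st.py; python3 gang.py|head -2
```

```text
[ 0.5194 -0.0136  0.2988] [ 0.43  0.04 -0.9 ] [ 0.361 -0.135 -0.289  0.144 -0.987 -0.326] 17.3 F [ 7.  -6.   8.2] w 0.09
guard 0.8634828541746435 rad 0.26561879195824534
0.823 [-0.    1.    0.35]
```

Request:
{"fn": "servo_tool", "kwargs": {"plan": [{"tx": 0,"ty": 0.4,"tz": 0.15,"wx": 0,"wy": 0,"wz": 0,"gripper": 255},{"tx": 0,"ty": 0.8,"tz": 0.3,"wx": 0,"wy": 0,"wz": 0,"gripper": 255},{"tx": 0,"ty": 0.8,"tz": 0.3,"wx": 0,"wy": 0,"wz": 0,"gripper": 255},{"tx": 0,"ty": 0.8,"tz": 0.3,"wx": 0,"wy": 0,"wz": 0,"gripper": 255}]}}

```text
time: 17.7
tcp_pos: [0.5172, -0.0136, 0.2968]
ee_rot: [-0.168, 0.719, -0.657, 0.155]
force: [17.8, -8.9, 9.8]
gripper_width: 0.088
grasp_force: 58.7
```

```bash
python3 st.py; python3 gang.py|head -2; python3 - <<'E'
from h import *
from cell import *
p=read_camera("side")
cv2.imwrite("pics/side6.png",cv2.resize(p["color"][130:260,300:440][:,:,::-1],None,fx=4.5,fy=4.5,interpolation=3))
for b,a in((1.44,.885),(1.5,.95),(1.57,.87)):print(b,(proj(w(P0,[[.05-.2*np.cos(b),-.17,.05+.2*np.sin(b)],[.05-.179*np.cos(b),-.17,.05+.179*np.sin(b)],[.11-.13*np.cos(a),-.17,.125+.13*np.sin(a)]]),'s')-[300,130])*4.5)
E
```

```text
[ 0.5172 -0.0136  0.2968] [ 0.44  0.04 -0.9 ] [ 0.365 -0.146 -0.31   0.151 -0.967 -0.334] 17.7 F [17.8 -8.9  9.8] w 0.09
guard 0.8515624066972427 rad 0.26575366902913866
0.812 [-0.    1.    0.36]
1.44 [[431.02892523 183.53687897]
 [431.4806363  216.68433853]
 [432.70146273 219.34165396]]
1.5 [[449.61221674 177.38866497]
 [447.96072146 211.13029934]
 [443.86947447 208.61863954]]
1.57 [[471.04430479 171.74271896]
 [466.98481694 205.98858833]
 [430.18677942 221.89824052]]
```

View pics/side6.png

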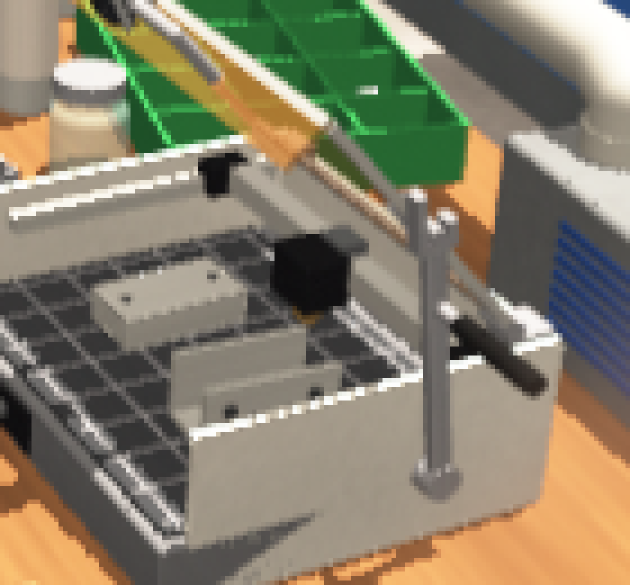

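The peg sits in the fork between the horns at (415,195) and (450,215). The handle load is about 20 N and the motion has stalled, so it's seated. I'll relax, release and retreat.

Request:
{"fn": "servo_tool", "kwargs": {"plan": [{"tx": 0,"ty": -0.6,"tz": -0.2,"wx": 0,"wy": 0,"wz": 0,"gripper": 255},{"tx": 0,"ty": -0.9,"tz": -0.3,"wx": 0,"wy": 0,"wz": 0,"gripper": 255},{"tx": 0,"ty": -0.9,"tz": -0.3,"wx": 0,"wy": 0,"wz": 0,"gripper": 150},{"tx": 0,"ty": -0.9,"tz": -0.3,"wx": 0,"wy": 0,"wz": 0,"gripper": 150},{"tx": 0,"ty": -0.9,"tz": -0.3,"wx": 0,"wy": 0,"wz": 0,"gripper": 150},{"tx": 0,"ty": -0.9,"tz": -4,"wx": 0,"wy": 0,"wz": 0,"gripper": 150},{"tx": 0,"ty": -0.9,"tz": -9,"wx": 0,"wy": 0,"wz": 0,"gripper": 150},{"tx": 0,"ty": -0.9,"tz": -9,"wx": 0,"wy": 0,"wz": 0,"gripper": 150}]}}

```text
time: 18.55
tcp_pos: [0.4801, -0.0164, 0.379]
ee_rot: [-0.164, 0.719, -0.659, 0.15]
force: [0.6, 0.5, -0.1]
gripper_width: 0.416
grasp_force: 0.0
```

```bash
python3 st.py; python3 - <<'E'
from h import *
from cell import *
S6=lambda L:np.array(L)/4.5+[300,130]
q=onplane(S6([[172,348],[305,325],[205,385],[340,365]]),.095,'s');print(q.round(4).tolist())
b=onplane(S6([[170,412]]),.05,'s');print('rear-left bottom',b.round(4))
for n in("side","top"):
    p=read_camera(n)
    for k in("cradle","block"):print(n,k,[(x["rect"],x["p"]) for x in spot_in(k,p)[:2]])
    np.save(f"{n}.npy",p["color"])
for z in(.05,.095):
    c=[.571,-.082];
    P=[[c[0]+i*.045,c[1]+j*.025,z] for i,j in((-1,1),(1,1),(1,-1),(-1,-1))]
    print(z,'s',proj(P,'s').round(1).tolist(),'t',proj(P,'t').round(1).tolist())
E
```

```text
[ 0.4801 -0.0164  0.379 ] [ 0.43  0.04 -0.9 ] [ 0.396 -0.216 -0.149  0.141 -1.212 -0.33 ] 18.55 F [ 0.6  0.5 -0.1] w 0.42
[[0.5311, -0.0558, 0.095], [0.619, -0.0586, 0.095], [0.5327, -0.1007, 0.095], [0.6179, -0.1077, 0.095]]
rear-left bottom [[ 0.5311 -0.0573  0.05  ]]
side cradle [([340.8, 203.3, 374.8, 227.3], 0.56), ([227.4, 201.5, 284.9, 214.5], 0.27)]
side block [([322.6, 188.5, 354.4, 207.3], 0.56), ([309.2, 115.2, 415.6, 202.1], 0.43)]
top cradle []
top block [([270.9, 138.3, 380.3, 197.7], 0.2), ([187.2, 190.0, 244.0, 256.7], 0.16)]
0.05 s [[336.0, 221.8], [365.5, 215.9], [373.5, 225.1], [343.4, 231.4]] t [[334.9, 197.2], [334.6, 171.3], [349.1, 171.1], [349.4, 197.1]]
0.095 s [[336.7, 207.9], [366.6, 202.1], [374.8, 211.1], [344.2, 217.2]] t [[335.3, 195.9], [335.0, 169.1], [350.0, 169.0], [350.3, 195.8]]
```

```bash
python3 - <<'E'
from h import *
c,r0,s=cur();q0=s['qpos']
for roll in(-90,90):
  for ps in(52,56,60):
    r=rot(ps,yaw=0,roll=roll);d=r.as_matrix()[:,2];g=np.array([.56,-.081,.078])
    qq=q0;print(roll,ps)
    for n,p,rr in(('safe',np.array([.42,-.06,.33]),r),('pre',g-.12*d,r),('g',g,r),('up',g-[.0,0,-.02],r),('out',g-.14*d,r),('mid',[.43,.1,.22],rot(ps,yaw=.1,roll=roll)),('over',[.44,.36,.15],rot(ps,yaw=.35,roll=roll)),('place',[.44,.36,.032],rot(ps,yaw=.35,roll=roll))):
        qq,e=ik(p,rr,qq);print(n,qq.round(2),e.round(4))
E
```

```text
-90 52
safe [ 0.45 -0.48 -0.64  0.37 -0.83  0.96] 0.0
pre [ 0.16 -0.17 -0.96  0.65 -0.16  0.8 ] 0.0
g [ 0.12  0.16 -0.69 -0.08 -0.07  1.55] 0.0803
up [ 0.13  0.12 -0.75  0.16 -0.07  1.3 ] 0.0671
out [ 0.21 -0.23 -0.92  0.52 -0.26  0.9 ] 0.0
mid [ 0.8  -0.36 -0.99  0.84 -0.56  0.22] 0.0
over [ 0.86  0.05 -0.94  1.6  -0.3  -0.45] 0.0
place [ 0.84  0.28 -0.92  1.71 -0.33 -0.6 ] 0.144
-90 56
safe [ 0.42 -0.44 -0.56  0.29 -0.92  1.03] 0.0
pre [ 0.22 -0.14 -0.8   0.36 -0.35  1.05] 0.0
g [ 0.13  0.16 -0.78  0.35 -0.07  1.12] 0.0446
up [ 0.11  0.12 -0.82  0.55 -0.07  0.93] 0.0248
out [ 0.24 -0.19 -0.78  0.32 -0.42  1.08] 0.0
mid [ 0.83 -0.33 -0.9   0.67 -0.64  0.37] 0.0
over [ 1.01  0.06 -0.86  1.16 -0.38 -0.13] 0.0
place [ 0.81  0.27 -0.92  1.71 -0.27 -0.56] 0.0996
-90 60
safe [ 0.39 -0.39 -0.48  0.23 -1.    1.1 ] 0.0
pre [ 0.22 -0.1  -0.67  0.23 -0.5   1.18] 0.0
g [ 0.1   0.16 -0.84  0.67 -0.07  0.82] 0.0065
up [ 0.15  0.13 -0.76  0.44 -0.18  1.01] 0.0
out [ 0.23 -0.14 -0.65  0.21 -0.56  1.19] 0.0
mid [ 0.82 -0.29 -0.81  0.53 -0.72  0.51] 0.0
over [ 1.08  0.08 -0.75  0.83 -0.47  0.14] 0.0

[... 504 characters left out ...]
.14 -0.8   0.36 -0.35 -2.09] 0.0
g [ 0.13  0.16 -0.78  0.35 -0.07 -2.03] 0.0446
up [ 0.11  0.12 -0.82  0.55 -0.07 -2.21] 0.0248
out [ 0.24 -0.19 -0.78  0.32 -0.42 -2.06] 0.0
mid [ 0.83 -0.33 -0.9   0.67 -0.64 -2.77] 0.0
over [ 1.06  0.07 -0.78  0.91 -0.43 -3.05] 0.0476
place [ 0.97  0.27 -0.81  0.94 -0.26 -3.05] 0.2022
90 60
safe [ 0.39 -0.39 -0.48  0.23 -1.   -2.04] 0.0
pre [ 0.22 -0.1  -0.67  0.23 -0.5  -1.96] 0.0
g [ 0.1   0.16 -0.84  0.67 -0.07 -2.33] 0.0065
up [ 0.15  0.13 -0.76  0.44 -0.18 -2.14] 0.0
out [ 0.23 -0.14 -0.65  0.21 -0.56 -1.95] 0.0
mid [ 0.82 -0.29 -0.81  0.53 -0.72 -2.63] 0.0
over [ 1.08  0.08 -0.75  0.83 -0.47 -3.  ] 0.0
place [ 0.98  0.28 -0.81  0.93 -0.27 -3.05] 0.137
```

```bash
python3 - <<'E'
from h import *
c,r0,s=cur();q0=s['qpos']
for ps in(62,64):
    r=rot(ps,yaw=0,roll=-90);d=r.as_matrix()[:,2];g=np.array([.552,-.081,.078])
    qq=q0;print(ps)
    for n,p,rr in(('safe',np.array([.42,-.06,.33]),r),('pre',g-.12*d,r),('g',g,r),('up',g-[.0,0,-.02],r),('out',g-.14*d,r),('mid',[.43,.1,.22],rot(ps,yaw=.1,roll=-90)),('over',[.44,.36,.15],rot(ps,yaw=.45,roll=-90)),('place',[.44,.36,.032],rot(ps,yaw=.45,roll=-90))):
        qq,e=ik(p,rr,qq);print(n,qq.round(2),e.round(4))
r=rot(63,yaw=0,roll=-90);d=r.as_matrix()[:,2];sf=np.array([.42,-.06,.33]);print(go(sf,r), go(g-.12*d,r,frm=(sf+.0187*d,r)),d)
E
```

```text
62
safe [ 0.38 -0.36 -0.44  0.2  -1.04  1.13] 0.0
pre [ 0.22 -0.1  -0.63  0.19 -0.56  1.21] 0.0
g [ 0.16  0.16 -0.77  0.42 -0.18  1.02] 0.0
up [ 0.17  0.13 -0.7   0.31 -0.27  1.12] 0.0
out [ 0.23 -0.14 -0.61  0.18 -0.62  1.22] 0.0
mid [ 0.81 -0.27 -0.76  0.46 -0.76  0.57] 0.0
over [ 1.08  0.08 -0.69  0.65 -0.48  0.41] 0.0
place [ 0.73  0.26 -0.91  1.71 -0.14 -0.4 ] 0.046
64
safe [ 0.36 -0.34 -0.41  0.18 -1.08  1.16] 0.0
pre [ 0.21 -0.07 -0.58  0.16 -0.63  1.25] 0.0
g [ 0.17  0.17 -0.69  0.28 -0.28  1.15] 0.0
up [ 0.18  0.14 -0.64  0.23 -0.35  1.2 ] 0.0
out [ 0.22 -0.11 -0.56  0.15 -0.68  1.26] 0.0
mid [ 0.8  -0.25 -0.71  0.41 -0.79  0.63] 0.0
over [ 1.09  0.1  -0.63  0.54 -0.53  0.51] 0.0
place [ 0.72  0.25 -0.91  1.71 -0.12 -0.39] 0.0174
(array([3.9, 7.3, 2.8]), array([  0. ,   3.3, -85.4])) (array([ 0.3,  2.1, 16.4]), array([0., 0., 0.])) [ 4.53990500e-01 -2.48465967e-17 -8.91006524e-01]
```

Request:
{"fn": "servo_tool", "kwargs": {"plan": [{"tx": 3.9,"ty": 7.3,"tz": 0,"wx": 0,"wy": 0,"wz": 0,"gripper": 150},{"tx": 3.9,"ty": 7.3,"tz": 0,"wx": 0,"wy": 0,"wz": 0,"gripper": 150},{"tx": 3.9,"ty": 7.3,"tz": 2.8,"wx": 0,"wy": 3.3,"wz": -85.4,"gripper": 60},{"tx": 3.9,"ty": 7.3,"tz": 2.8,"wx": 0,"wy": 3.3,"wz": -85.4,"gripper": 0},{"tx": 3.9,"ty": 7.3,"tz": 2.8,"wx": 0,"wy": 3.3,"wz": -85.4,"gripper": 0},{"tx": 3.9,"ty": 7.3,"tz": 2.8,"wx": 0,"wy": 3.3,"wz": -85.4,"gripper": 0},{"tx": 3.9,"ty": 7.3,"tz": 2.8,"wx": 0,"wy": 3.3,"wz": -85.4,"gripper": 0},{"tx": 3.9,"ty": 7.3,"tz": 2.8,"wx": 0,"wy": 3.3,"wz": -85.4,"gripper": 0},{"tx": 3.9,"ty": 7.3,"tz": 2.8,"wx": 0,"wy": 3.3,"wz": -85.4,"gripper": 0},{"tx": 3.9,"ty": 7.3,"tz": 2.8,"wx": 0,"wy": 3.3,"wz": -85.4,"gripper": 0},{"tx": 3.9,"ty": 7.3,"tz": 2.8,"wx": 0,"wy": 3.3,"wz": -85.4,"gripper": 0},{"tx": 3.9,"ty": 7.3,"tz": 2.8,"wx": 0,"wy": 3.3,"wz": -85.4,"gripper": 0}]}}

```text
time: 20.05
tcp_pos: [0.4285, -0.0599, 0.3138]
ee_rot: [0.001, 0.972, 0.002, 0.233]
force: [-0.2, -0.1, -0.3]
gripper_width: 1.002
grasp_force: 0.0
```

Request:
{"fn": "servo_tool", "kwargs": {"plan": [{"tx": 0,"ty": 0,"tz": 0,"wx": 0,"wy": 0,"wz": -5,"gripper": 0},{"tx": 0,"ty": 0,"tz": 0,"wx": 0,"wy": 0,"wz": 0,"gripper": 0},{"tx": 0,"ty": 0,"tz": 0,"wx": 0,"wy": 0,"wz": 0,"gripper": 0}]}}

```text
time: 20.35
tcp_pos: [0.4285, -0.0599, 0.314]
ee_rot: [-0.0, 0.972, -0.001, 0.233]
force: [-0.1, -0.9, -0.0]
gripper_width: 1.002
grasp_force: 0.0
```

```bash
python3 st.py; python3 - <<'E'
from h import *
from cell import *
g=np.array([.552,-.081,.078]);r=rot(64,yaw=0,roll=-90);d=r.as_matrix()[:,2];print('pre',go(g-.12*d,r),'g',go(g,r))
p=read_camera("side");print([(x["rect"],x["p"]) for x in spot_in("cradle",p)[:2]])
# is guard propped: compare stay patch with previous picture
print(np.abs(p["color"][150:245,385:412].astype(int)-np.load("side.npy")[150:245,385:412]).mean())
# edge lines of the wall tops: brightness search
E
```

```text
[ 0.4285 -0.0599  0.314 ] [ 0.45 -0.   -0.89] [ 0.371 -0.348 -0.423  0.19  -1.06   1.141] 20.35 F [-0.1 -0.9 -0. ] w 1.0
pre (array([ 0.5,  2.1, 16.5]), array([ 0. , -1. , -0.1])) g (array([ 0.3,  2.1, 28.5]), array([ 0. , -1. , -0.1]))
[([340.8, 201.5, 375.5, 227.6], 0.65), ([312.1, 113.8, 415.6, 200.9], 0.24)]
0.5016244314489928
```

Request:
{"fn": "servo_tool", "kwargs": {"plan": [{"tx": 0.5,"ty": 2.1,"tz": 5,"wx": 0,"wy": -1,"wz": 0,"gripper": 0},{"tx": 0.5,"ty": 2.1,"tz": 10,"wx": 0,"wy": -1,"wz": 0,"gripper": 0},{"tx": 0.5,"ty": 2.1,"tz": 15,"wx": 0,"wy": -1,"wz": 0,"gripper": 0},{"tx": 0.5,"ty": 2.1,"tz": 18,"wx": 0,"wy": -1,"wz": 0,"gripper": 0},{"tx": 0.4,"ty": 2.1,"tz": 21,"wx": 0,"wy": -1,"wz": 0,"gripper": 0},{"tx": 0.4,"ty": 2.1,"tz": 21,"wx": 0,"wy": -1,"wz": 0,"gripper": 0}]}}

```text
time: 21.05
tcp_pos: [0.5261, -0.0813, 0.1248]
ee_rot: [0.0, 0.975, -0.0, 0.221]
force: [-0.8, -0.7, 0.1]
gripper_width: 1.0
grasp_force: 0.0
```

```bash
python3 st.py; python3 - <<'E'
from h import *
g=np.array([.552,-.081,.076]);r=rot(64,yaw=0,roll=-90);print('g',go(g,r))
E
```

```text
[ 0.5261 -0.0813  0.1248] [ 0.43 -0.   -0.9 ] [ 0.197  0.017 -0.624  0.18  -0.498  1.233] 21.05 F [-0.8 -0.7  0.1] w 1.0
g (array([ 0.2, -0. ,  7.4]), array([ 0.1,  0.4, -0. ]))
```

Request:
{"fn": "servo_tool", "kwargs": {"plan": [{"tx": 0.1,"ty": 0,"tz": 2.5,"wx": 0,"wy": 0,"wz": 0,"gripper": 0},{"tx": 0.1,"ty": 0,"tz": 5,"wx": 0,"wy": 0,"wz": 0,"gripper": 0},{"tx": 0.1,"ty": 0,"tz": 7.3,"wx": 0,"wy": 0,"wz": 0,"gripper": 0},{"tx": 0.1,"ty": 0,"tz": 7.3,"wx": 0,"wy": 0,"wz": 0,"gripper": 0},{"tx": 0.1,"ty": 0,"tz": 7.3,"wx": 0,"wy": 0,"wz": 0,"gripper": 0}]}}

```text
time: 21.55
tcp_pos: [0.561, -0.0808, 0.0656]
ee_rot: [-0.0, 0.974, -0.0, 0.226]
force: [0.5, 0.2, 0.7]
gripper_width: 0.996
grasp_force: 0.0
```

```bash
python3 st.py
```

```text
[ 0.561  -0.0808  0.0656] [ 0.44  0.   -0.9 ] [ 0.173  0.162 -0.679  0.268 -0.29   1.157] 21.55 F [0.5 0.2 0.7] w 1.0
```

Request:
{"fn": "servo_tool", "kwargs": {"plan": [{"tx": 0,"ty": 0,"tz": 0.7,"wx": 0,"wy": 0,"wz": 0,"gripper": 0},{"tx": 0,"ty": 0,"tz": 0.7,"wx": 0,"wy": 0,"wz": 0,"gripper": 60},{"tx": 0,"ty": 0,"tz": 0.7,"wx": 0,"wy": 0,"wz": 0,"gripper": 120},{"tx": 0,"ty": 0,"tz": 0.7,"wx": 0,"wy": 0,"wz": 0,"gripper": 255},{"tx": 0,"ty": 0,"tz": 0.7,"wx": 0,"wy": 0,"wz": 0,"gripper": 255},{"tx": 0,"ty": 0,"tz": 0.7,"wx": 0,"wy": 0,"wz": 0,"gripper": 255},{"tx": 0,"ty": 0,"tz": 0.7,"wx": 0,"wy": 0,"wz": 0,"gripper": 255}]}}

```text
time: 22.25
tcp_pos: [0.5644, -0.0806, 0.0594]
ee_rot: [-0.0, 0.974, -0.0, 0.226]
force: [-3.6, 1.3, 5.6]
gripper_width: 0.577
grasp_force: 63.0
```

```bash
python3 st.py; python3 - <<'E'
from h import *
c,r,s=cur();print(s['grasp_force'])
for d in([0,0,.02],[-.01,0,.03],[-.06,0,.09],[-.12,0,.16]):print((r.inv().apply(d)*100).round(1))
E
```

```text
[ 0.5644 -0.0806  0.0594] [ 0.44  0.   -0.9 ] [ 0.17   0.177 -0.687  0.285 -0.266  1.141] 22.25 F [-3.6  1.3  5.6] w 0.58
62.986271381378174
[ 0.9 -0.  -1.8]
[ 0.4 -0.  -3.1]
[ -1.4  -0.  -10.7]
[ -3.7  -0.  -19.7]
```

Request:
{"fn": "servo_tool", "kwargs": {"plan": [{"tx": 0.5,"ty": 0,"tz": -0.9,"wx": 0,"wy": 0,"wz": 0,"gripper": 255},{"tx": 0.8,"ty": 0,"tz": -1.8,"wx": 0,"wy": 0,"wz": 0,"gripper": 255},{"tx": 0.4,"ty": 0,"tz": -3.1,"wx": 0,"wy": 0,"wz": 0,"gripper": 255},{"tx": 0,"ty": 0,"tz": -5,"wx": 0,"wy": 0,"wz": 0,"gripper": 255},{"tx": -0.7,"ty": 0,"tz": -8,"wx": 0,"wy": 0,"wz": 0,"gripper": 255},{"tx": -1.8,"ty": 0,"tz": -11,"wx": 0,"wy": 0,"wz": 0,"gripper": 255},{"tx": -2.7,"ty": 0,"tz": -15,"wx": 0,"wy": 0,"wz": 0,"gripper": 255},{"tx": -3.7,"ty": 0,"tz": -19.7,"wx": 0,"wy": 0,"wz": 0,"gripper": 255},{"tx": -3.7,"ty": 0,"tz": -19.7,"wx": 0,"wy": 0,"wz": 0,"gripper": 255}]}}

```text
time: 23.15
tcp_pos: [0.444, -0.0807, 0.2252]
ee_rot: [-0.001, 0.973, -0.0, 0.231]
force: [0.9, 1.1, -0.5]
gripper_width: 0.58
grasp_force: 62.4
```

```bash
python3 st.py; cat >pl.py <<'E'
from h import *
c,r,s=cur();q0=s['qpos'];print(s['grasp_force'])
z=r.as_matrix()[:,2];ps=np.degrees(np.arcsin(-z[2]));print('psi',ps)
best=None
for yaw in(.3,.5,.7,.85):
  for x,y in((.44,.36),(.46,.37),(.42,.35),(.47,.365)):
    qq=q0;E=[]
    for n,p,w_ in(('mid',[.43,.1,.22],yaw*.4),('over',[x,y,.14],yaw),('place',[x,y,.037],yaw)):
        qq,e=ik(p,rot(ps,yaw=w_,roll=-90),qq);E.append(round(e,4))
    print(yaw,x,y,E,qq.round(2))
E
python3 pl.py
```

```text
[ 0.444  -0.0807  0.2252] [ 0.45  0.   -0.89] [ 0.265 -0.269 -0.586  0.16  -0.808  1.22 ] 23.15 F [ 0.9  1.1 -0.5] w 0.58
62.43137240409851
psi 63.30756620775392
0.3 0.44 0.36 [np.float64(0.0), np.float64(0.0), np.float64(0.0)] [ 0.8   0.25 -0.91  1.63 -0.22 -0.52]
0.3 0.46 0.37 [np.float64(0.0), np.float64(0.0), np.float64(0.0)] [ 0.81  0.29 -0.87  1.56 -0.22 -0.45]
0.3 0.42 0.35 [np.float64(0.0), np.float64(0.0), np.float64(0.0)] [ 0.79  0.22 -0.96  1.69 -0.22 -0.57]
0.3 0.47 0.365 [np.float64(0.0), np.float64(0.0), np.float64(0.0)] [ 0.78  0.29 -0.86  1.57 -0.21 -0.43]
0.5 0.44 0.36 [np.float64(0.0), np.float64(0.0), np.float64(0.0273)] [ 0.71  0.24 -0.91  1.71 -0.1  -0.33]
0.5 0.46 0.37 [np.float64(0.0), np.float64(0.0), np.float64(0.02)] [ 0.69  0.27 -0.87  1.71 -0.09 -0.31]
0.5 0.42 0.35 [np.float64(0.0), np.float64(0.0), np.float64(0.0336)] [ 0.72  0.21 -0.95  1.71 -0.1  -0.34]
0.5 0.47 0.365 [np.float64(0.0), np.float64(0.0), np.float64(0.0202)] [ 0.67  0.28 -0.86  1.71 -0.08 -0.29]
0.7 0.44 0.36 [np.float64(0.0), np.float64(0.0), np.float64(0.0412)] [ 0.87  0.25 -0.86  0.97 -0.07  0.45]
0.7 0.46 0.37 [np.float64(0.0), np.float64(0.0), np.float64(0.0307)] [ 0.86  0.28 -0.82  0.95 -0.07  0.48]
0.7 0.42 0.35 [np.float64(0.0), np.float64(0.0), np.float64(0.0514)] [ 0.88  0.21 -0.91  1.01 -0.07  0.4 ]
0.7 0.47 0.365 [np.float64(0.0), np.float64(0.0), np.float64(0.0251)] [ 0.86  0.29 -0.8   0.89 -0.07  0.54]
0.85 0.44 0.36 [np.float64(0.0), np.float64(0.0), np.float64(0.0049)] [ 0.94  0.25 -0.8   0.54 -0.07  0.94]
0.85 0.46 0.37 [np.float64(0.0), np.float64(0.0), np.float64(0.0)] [ 0.95  0.29 -0.7   0.36 -0.13  1.12]
0.85 0.42 0.35 [np.float64(0.0), np.float64(0.0), np.float64(0.0134)] [ 0.96  0.22 -0.84  0.54 -0.07  0.93]
0.85 0.47 0.365 [np.float64(0.0), np.float64(0.0), np.float64(0.0)] [ 0.94  0.3  -0.64  0.24 -0.17  1.26]
```

```bash
cat >pl.py <<'E'
from h import *
c,r,s=cur();q0=s['qpos']
z=r.as_matrix()[:,2];ps=np.degrees(np.arcsin(-z[2]))
for yaw in(.9,1.0,1.1,1.25):
  for x,y in((.445,.345),(.455,.345)):
    qq=q0;E=[]
    for n,p,w_ in(('mid',[.45,.12,.2],yaw*.5),('over',[x,y,.12],yaw),('place',[x,y,.029],yaw)):
        qq,e=ik(p,rot(ps,yaw=w_,roll=-90),qq);E.append((round(e,4),qq.round(2).tolist()))
    print(yaw,x,y,E)
yaw=1.1;m=rot(ps,yaw=.5,roll=-90);f=rot(ps,yaw=yaw,roll=-90);dm=m.as_matrix()[:,2];df=f.as_matrix()[:,2]
pm=np.array([.45,.12,.2]);print(go(pm,m),go([.45,.345,.12],f,frm=(pm+.0187*dm,m)))
E
python3 pl.py
```

```text
0.9 0.445 0.345 [(np.float64(0.0), [0.67, -0.18, -0.64, 0.16, -0.67, 1.24]), (np.float64(0.0), [0.95, 0.12, -0.54, 0.05, -0.45, 1.48]), (np.float64(0.0), [0.95, 0.27, -0.69, 0.14, -0.15, 1.38])]
0.9 0.455 0.345 [(np.float64(0.0), [0.67, -0.18, -0.64, 0.16, -0.67, 1.24]), (np.float64(0.0), [0.93, 0.14, -0.51, 0.03, -0.46, 1.51]), (np.float64(0.0), [0.93, 0.28, -0.64, 0.08, -0.18, 1.47])]
1.0 0.445 0.345 [(np.float64(0.0), [0.65, -0.18, -0.61, 0.11, -0.68, 1.35]), (np.float64(0.0), [0.91, 0.13, -0.47, -0.08, -0.51, 1.72]), (np.float64(0.0), [0.91, 0.28, -0.56, -0.15, -0.27, 1.8])]
1.0 0.455 0.345 [(np.float64(0.0), [0.65, -0.18, -0.61, 0.11, -0.68, 1.35]), (np.float64(0.0), [0.89, 0.15, -0.44, -0.1, -0.52, 1.75]), (np.float64(0.0), [0.89, 0.29, -0.53, -0.18, -0.29, 1.84])]
1.1 0.445 0.345 [(np.float64(0.0), [0.62, -0.17, -0.59, 0.05, -0.69, 1.46]), (np.float64(0.0), [0.87, 0.15, -0.41, -0.19, -0.57, 1.94]), (np.float64(0.0), [0.86, 0.29, -0.48, -0.31, -0.37, 2.08])]
1.1 0.455 0.345 [(np.float64(0.0), [0.62, -0.17, -0.59, 0.05, -0.69, 1.46]), (np.float64(0.0), [0.85, 0.16, -0.38, -0.21, -0.58, 1.97]), (np.float64(0.0), [0.84, 0.3, -0.46, -0.32, -0.38, 2.11])]
1.25 0.445 0.345 [(np.float64(0.0), [0.58, -0.16, -0.55, -0.03, -0.72, 1.63]), (np.float64(0.0), [0.8, 0.17, -0.33, -0.32, -0.67, 2.23]), (np.float64(0.0), [0.78, 0.31, -0.39, -0.44, -0.49, 2.39])]
1.25 0.455 0.345 [(np.float64(0.0), [0.58, -0.16, -0.55, -0.03, -0.72, 1.63]), (np.float64(0.0), [0.78, 0.19, -0.3, -0.33, -0.68, 2.25]), (np.float64(0.0), [0.77, 0.32, -0.37, -0.45, -0.5, 2.41])]
(array([ -0.7, -20.5,   4.4]), array([ 12.7,  -0. , -25.7])) (array([  5.9, -20.2,  11.9]), array([ 15.4,   0. , -30.7]))
```

Request:
{"fn": "servo_tool", "kwargs": {"plan": [{"tx": -0.7,"ty": -20.5,"tz": 4.4,"wx": 12.7,"wy": 0,"wz": -25.7,"gripper": 255},{"tx": -0.7,"ty": -20.5,"tz": 4.4,"wx": 12.7,"wy": 0,"wz": -25.7,"gripper": 255},{"tx": -0.7,"ty": -20.5,"tz": 4.4,"wx": 12.7,"wy": 0,"wz": -25.7,"gripper": 255},{"tx": -0.7,"ty": -20.5,"tz": 4.4,"wx": 12.7,"wy": 0,"wz": -25.7,"gripper": 255},{"tx": -0.7,"ty": -20.5,"tz": 4.4,"wx": 12.7,"wy": 0,"wz": -25.7,"gripper": 255},{"tx": -0.7,"ty": -20.5,"tz": 4.4,"wx": 12.7,"wy": 0,"wz": -25.7,"gripper": 255}]}}

```text
time: 23.75
tcp_pos: [0.4565, 0.1254, 0.175]
ee_rot: [-0.057, 0.944, 0.242, 0.217]
force: [-0.1, -0.8, -1.4]
gripper_width: 0.579
grasp_force: 62.8
```

```bash
python3 st.py; python3 -c "
from h import *
f=rot(63.3,yaw=1.1,roll=-90);print(go([.445,.34,.12],f))"
```

```text
[0.4565 0.1254 0.175 ] [ 0.38  0.21 -0.9 ] [ 0.649 -0.163 -0.616  0.1   -0.672  1.359] 23.75 F [-0.1 -0.8 -1.4] w 0.58
(array([  5.8, -19.8,  10.9]), array([ 15.1,   0.7, -30.8]))
```

Request:
{"fn": "servo_tool", "kwargs": {"plan": [{"tx": 5.8,"ty": -19.8,"tz": 10.9,"wx": 15.1,"wy": 0.7,"wz": -30.8,"gripper": 255},{"tx": 5.8,"ty": -19.8,"tz": 10.9,"wx": 15.1,"wy": 0.7,"wz": -30.8,"gripper": 255},{"tx": 5.8,"ty": -19.8,"tz": 10.9,"wx": 15.1,"wy": 0.7,"wz": -30.8,"gripper": 255},{"tx": 5.8,"ty": -19.8,"tz": 10.9,"wx": 15.1,"wy": 0.7,"wz": -30.8,"gripper": 255},{"tx": 5.8,"ty": -19.8,"tz": 10.9,"wx": 15.1,"wy": 0.7,"wz": -30.8,"gripper": 255},{"tx": 5.8,"ty": -19.8,"tz": 10.9,"wx": 15.1,"wy": 0.7,"wz": -30.8,"gripper": 255},{"tx": 5.8,"ty": -19.8,"tz": 10.9,"wx": 15.1,"wy": 0.7,"wz": -30.8,"gripper": 255},{"tx": 5.8,"ty": -19.8,"tz": 10.9,"wx": 15.1,"wy": 0.7,"wz": -30.8,"gripper": 255}]}}

```text
time: 24.55
tcp_pos: [0.4504, 0.3451, 0.1051]
ee_rot: [-0.12, 0.83, 0.507, 0.199]
force: [0.4, 0.0, -1.0]
gripper_width: 0.576
grasp_force: 62.9
```

```bash
python3 st.py; python3 -c "
from h import *
from cell import *
f=rot(63.3,yaw=1.1,roll=-90)
for z in(.06,.04,.033,.028,.024):print(z,go([.445,.34,z],f))
for n in('side','top'):
    p=read_camera(n);print([(x['rect'],x['p']) for x in spot_in('cradle',p)[:2]],[(x['rect'],x['p']) for x in spot_in('tray',p)[:1]])
"
```

```text
[0.4504 0.3451 0.1051] [ 0.21  0.4  -0.89] [ 0.853  0.138 -0.412 -0.2   -0.572  1.959] 24.55 F [ 0.4  0.  -1. ] w 0.58
0.06 (array([-2.7, -0.3,  5.6]), array([ 0.2, -0.2, -0.1]))
0.04 (array([-3.6, -0.3,  7.4]), array([ 0.2, -0.2, -0.1]))
0.033 (array([-3.9, -0.3,  8. ]), array([ 0.2, -0.2, -0.1]))
0.028 (array([-4.1, -0.3,  8.4]), array([ 0.2, -0.2, -0.1]))
0.024 (array([-4.3, -0.3,  8.8]), array([ 0.2, -0.2, -0.1]))
[([257.0, 139.0, 273.3, 157.3], 0.8), ([307.7, 143.1, 331.9, 171.9], 0.37)] [([225.4, 153.3, 306.4, 193.8], 0.72)]
[([193.0, 206.5, 214.4, 226.6], 0.78)] [([188.9, 190.9, 238.9, 251.3], 0.85)]
```

Request:
{"fn": "servo_tool", "kwargs": {"plan": [{"tx": -1.5,"ty": -0.2,"tz": 3,"wx": 0,"wy": 0,"wz": 0,"gripper": 255},{"tx": -2.7,"ty": -0.2,"tz": 5.6,"wx": 0,"wy": 0,"wz": 0,"gripper": 255},{"tx": -3.5,"ty": -0.2,"tz": 7.2,"wx": 0,"wy": 0,"wz": 0,"gripper": 255},{"tx": -3.8,"ty": -0.2,"tz": 7.8,"wx": 0,"wy": 0,"wz": 0,"gripper": 255},{"tx": -3.8,"ty": -0.2,"tz": 7.8,"wx": 0,"wy": 0,"wz": 0,"gripper": 255}]}}

```text
time: 25.35
tcp_pos: [0.4492, 0.348, 0.0177]
ee_rot: [-0.12, 0.83, 0.508, 0.198]
force: [0.0, 0.4, -0.5]
gripper_width: 0.58
grasp_force: 63.1
```

```bash
python3 st.py; python3 -c "
from h import *
print(onplane([[204,216.5]],.1))
c,r,s=cur();print((r.inv().apply([0,0,-.01])*100).round(2))"
```

```text
[0.4492 0.348  0.0177] [ 0.21  0.4  -0.89] [ 0.849  0.272 -0.485 -0.305 -0.374  2.079] 25.35 F [ 0.   0.4 -0.5] w 0.58
[[0.46029627 0.37889913 0.1       ]]
[-0.45 -0.    0.89]
```

Request:
{"fn": "servo_tool", "kwargs": {"plan": [{"tx": -0.1,"ty": 0,"tz": 0.2,"wx": 0,"wy": 0,"wz": 0,"gripper": 255},{"tx": -0.2,"ty": 0,"tz": 0.4,"wx": 0,"wy": 0,"wz": 0,"gripper": 255},{"tx": -0.25,"ty": 0,"tz": 0.5,"wx": 0,"wy": 0,"wz": 0,"gripper": 255},{"tx": -0.25,"ty": 0,"tz": 0.5,"wx": 0,"wy": 0,"wz": 0,"gripper": 255}]}}

```text
time: 25.75
tcp_pos: [0.4494, 0.3484, 0.013]
ee_rot: [-0.121, 0.829, 0.508, 0.199]
force: [-0.6, -0.5, -1.5]
gripper_width: 0.578
grasp_force: 63.1
```

```bash
python3 st.py
```

```text
[0.4494 0.3484 0.013 ] [ 0.21  0.4  -0.89] [ 0.848  0.281 -0.486 -0.316 -0.363  2.092] 25.75 F [-0.6 -0.5 -1.5] w 0.58
```

Request:
{"fn": "servo_tool", "kwargs": {"plan": [{"tx": -0.1,"ty": 0,"tz": 0.2,"wx": 0,"wy": 0,"wz": 0,"gripper": 255},{"tx": -0.15,"ty": 0,"tz": 0.3,"wx": 0,"wy": 0,"wz": 0,"gripper": 255},{"tx": -0.15,"ty": 0,"tz": 0.3,"wx": 0,"wy": 0,"wz": 0,"gripper": 255}]}}

```text
time: 26.05
tcp_pos: [0.4499, 0.349, 0.0124]
ee_rot: [-0.121, 0.829, 0.508, 0.201]
force: [-9.9, -9.1, 23.9]
gripper_width: 0.579
grasp_force: 65.7
```

```bash
python3 st.py
```

```text
[0.4499 0.349  0.0124] [ 0.21  0.4  -0.89] [ 0.847  0.282 -0.486 -0.322 -0.359  2.099] 26.05 F [-9.9 -9.1 23.9] w 0.58
```

Request:
{"fn": "servo_tool", "kwargs": {"plan": [{"tx": 0.05,"ty": 0,"tz": -0.1,"wx": 0,"wy": 0,"wz": 0,"gripper": 255},{"tx": 0.05,"ty": 0,"tz": -0.1,"wx": 0,"wy": 0,"wz": 0,"gripper": 80},{"tx": 0.05,"ty": 0,"tz": -0.1,"wx": 0,"wy": 0,"wz": 0,"gripper": 50},{"tx": 0.05,"ty": 0,"tz": -0.1,"wx": 0,"wy": 0,"wz": 0,"gripper": 50},{"tx": 0.05,"ty": 0,"tz": -0.1,"wx": 0,"wy": 0,"wz": 0,"gripper": 50},{"tx": 0.05,"ty": 0,"tz": -2,"wx": 0,"wy": 0,"wz": 0,"gripper": 50},{"tx": 0.05,"ty": 0,"tz": -5,"wx": 0,"wy": 0,"wz": 0,"gripper": 50},{"tx": 0.05,"ty": 0,"tz": -9,"wx": 0,"wy": 0,"wz": 0,"gripper": 50},{"tx": 0.05,"ty": 0,"tz": -13,"wx": 0,"wy": 0,"wz": 0,"gripper": 50},{"tx": 0.05,"ty": 0,"tz": -13,"wx": 0,"wy": 0,"wz": 0,"gripper": 50}]}}

```text
time: 27.05
tcp_pos: [0.4241, 0.2969, 0.131]
ee_rot: [-0.121, 0.828, 0.508, 0.203]
force: [-0.4, 0.3, 1.0]
gripper_width: 0.803
grasp_force: 0.0
```

```bash
python3 st.py; python3 - <<'E'
from h import *
from cell import *
for n in('side','top'):
    p=read_camera(n);print(n,[(x['rect'],x['p']) for x in spot_in('cradle',p)[:2]])
    if n=='side':print(np.abs(p["color"][150:245,385:412].astype(int)-np.load("side.npy")[150:245,385:412]).mean())
f=w([.452+.01,.345+.022,1.1],[[a,b,z] for a in(-.045,.045) for b in(-.025,.025) for z in(.003,.048)])
for c in'st':
    q=proj(f,c);print(c,q.min(0).round(1),q.max(0).round(1))
E
```

```text
[0.4241 0.2969 0.131 ] [ 0.21  0.41 -0.89] [ 0.819  0.014 -0.475 -0.209 -0.63   1.992] 27.05 F [-0.4  0.3  1. ] w 0.8
side [([259.2, 160.8, 279.0, 181.5], 0.76), ([310.4, 112.2, 413.2, 204.0], 0.65)]
0.5111111111111111
top [([200.5, 207.6, 231.6, 233.5], 0.8), ([274.2, 224.5, 294.4, 252.3], 0.28)]
s [259.2 155.5] [278.8 180. ]
t [197.3 204.3] [230.1 229. ]
```

```bash
python3 -c "
from cell import *
print(close_job())"
```

```text
the job is handed in; nothing more can be done
None
```

The guard is propped with its peg seated in the stay's fork, the cradle stands upright in the tray, and I handed the job in at about 27 s; no verdict came back, and neither the block nor the bench items were rechecked at the end.

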